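# Make up a heavy and a light net kit on the casting table

## Robot

A 7-joint arm with a two-finger parallel gripper is mounted at the origin on the work surface. World frame = base frame: x ahead of the robot, y to its left, z up, the work surface at z = 0. Lengths are in mm, angles in rad, forces in N, time in s.
With the tool pointing down it reaches from about 400 to 875 mm from the base axis. Payload 6.5 kg.
Tool frame: the origin (TCP) lies midway between the tips of the shut fingers; the grasp point (between the pads) lies 19 mm behind it (manip.pinch_z is the distance from the TCP to the grasp point, in mm); z points along the fingers, y is the direction in which the jaws open and shut (so a half turn about z gives the same grasp; the last joint's range is limited). The gripper opens to 85 mm and grips with 20 to 120 N. Pads are 22 mm wide; open, the fingers measure 114 mm over their backs; the gripper's body (76 mm by 85 mm) begins 54 mm behind the grasp point. The pads swing forward as they close: fully open they stand 13 mm farther back than shut.
Start: joints at [-1.241, 0.536, -0.004, 1.538, 0.003, 1.067, -0.071], TCP at [250.6, 599.741, 231.29] pointing down, gripper open.
Joint ranges: [-2.7, 2.7], [-0.37, 2.16], [-1.27, 1.26], [0.24, 2.4], [-1.31, 4.45], [0.19, 1.91], [-2.76, 2.76]. Speed limits (rad/s): [2.39, 2.39, 3.14, 3.14, 3.14, 3.14, 3.14].

## Interface

Orientations are given as a unit quaternion [x, y, z, w].
In Python, from rig import manip, imaging gives the robot as it stands. The module is installed in compiled form; this text tells all that it offers.
- The arm moves only by the tool move_arm, never from a script. Its argument "motion" is a list of rows, each an object with "travel": the shift along the tool's x, y, z in cm, a list of three; "roll": the turn about the tool's z in degrees. In form: [{"travel": [x, y, z], "roll": roll}, ...]. A call has 1 to 12 rows; each row shifts and turns the pose as measured when the row begins, along the tool's axes as they then stand; what a row does not reach is not made up. A row lasts 1/10 s, in which the tool goes at most 50 mm and 8.59 degrees, less where a joint would pass 70% of its speed; a pose out of reach is approached as far as the arm can. A call is refused whole if a number of a shift passes 5 or a number of a turn 8.59, either way. A call with a gripper value outside its range is refused whole. "claw" is the closure, from 0 (fully open) to 1 (shut), set as the call begins (left out, the last holds). The fingers move at their own pace and stop on an object; the grip force is fixed at half the most. Time passes only in rows, so rows that do not move let the fingers close. It gives the time, the measured TCP pose, the force and the opening at its end, in the units of the state.
- manip.state(): the state, without advancing time (a new reading comes with each control period).
- imaging.capture(name): name is "scene" or "top"; returns the picture (400x640x3 uint8, blue, green, red); there is no depth.
- imaging.get_calibration(name): a dict with "fovy" (degrees; the focal length in pixels is half the picture's height over the tangent of half this angle, whatever the lens; pixels are square), "cx", "cy" (the principal point, pixels), "extrinsics" (4x4, takes a point from world to camera coordinates). Camera axes: x right, y up, looking along -z (the intrinsics and any distortion apply to the point x, -y, -z); pixel columns grow to the right and rows downward; lengths in mm; the calibration is good to about 2 mm. A picture is of the moment at which its call begins. get_calibration takes no time and is no camera call.
- manip.sign_off(): hands the job in, once; it reports no verdict.
The state is a dict: "time_s": time; "joint_positions": joint angles; "qvel": joint speeds; "effort": joint torques, N m; "position": TCP position; "eef_rot": TCP orientation; "wrist_force": force on the tool from outside, world axes, zero at the start; "wrist_torque": the same for the moment, N m; "finger_gap": opening from 0.0 (shut) to 1.0 (fully open).
Only numpy, scipy, OpenCV 4.12 (cv2) and the standard library are available. Lean on these libraries where they do the work, as an engineer would, in place of code of your own. Each camera call takes 0.05 s, during which the arm holds its last target.

## Task

Make up the two net kits from the stock on the table: in the blue tray goes the heavy kit, with the large plain sinker on the black pad, the orange float on the yellow pad and the brass ring on the white pad; in the green tray goes the light kit, with the small yellow-necked sinker on the black pad and the white float on the yellow pad. Stand the sinkers and floats upright, lay the ring flat, each in the middle of its round pad, and let go of everything. Leave the mug and the tongs where they are.

Things in the scene. Friction and masses are not known exactly. Their poses are not given: they have to be found in the camera images.
- large_sinker: large pear-shaped lead sinker, all dark grey with a small brass eye on top, standing on its flat base: 42 mm diameter at the belly (straight from 6 to 27 mm above the base), narrowing above to 12 mm, 60 mm tall with the eye, about 0.54 kg. Origin at the centre of its underside, z up its axis.
- small_sinker: small pear-shaped lead sinker, dark grey with a yellow-painted neck and a small brass eye, standing on its flat base: 30 mm diameter at the belly (straight from 5 to 26 mm above the base), narrowing above to 10 mm, 50 mm tall with the eye, about 0.26 kg. Origin at the centre of its underside, z up its axis.
- orange_float: orange plastic net float, an upright cylinder 54 mm in diameter and 50 mm tall, about 45 g. Origin at the centre of its underside, z up its axis.
- white_float: white plastic net float, an upright cylinder 44 mm in diameter and 50 mm tall, about 30 g. Origin at the centre of its underside, z up its axis.
- brass_ring: flat brass ring lying on the table, 44 mm outside and 24 mm inside diameter, 14 mm thick, about 0.12 kg. Origin at the centre of its underside, z up its axis.
- blue_tray: blue low-walled kit tray, fixed to the table, 120 mm (x) by 256 mm (y), three compartments in a row along y, each 112 by 80 mm inside; tray floor is 4 mm above the table, walls 4 mm thick with tops 14 mm above the table; origin at the centre of the tray's underside, x across the tray, y along its length. Each compartment has a round 60 mm pad painted on its floor: white at y = -84 mm, black at y = 0, yellow at y = +84 mm (all at x = 0).
- green_tray: green low-walled kit tray, fixed to the table, 120 mm (x) by 172 mm (y), two compartments in a row along y, each 112 by 80 mm inside; tray floor is 4 mm above the table, walls 4 mm thick with tops 14 mm above the table; origin at the centre of the tray's underside, x across the tray, y along its length. Each compartment has a round 60 mm pad painted on its floor: yellow at y = -42 mm, black at y = +42 mm (both at x = 0).
- mug: white enamel mug, a bystander, 76 mm diameter, 70 mm tall, handle towards its +y; origin at the centre of its underside.
- tongs: rusty iron tongs, a bystander, lying flat along their x, about 240 mm long, 60 mm wide and 14 mm thick; origin on the underside 12 mm behind the rivet, jaws to +x and handles to -x.

How it is judged (in metres and radians):
At the end, for the whole second after the job is handed in: Each of the five things is on its named pad in its named tray: within 15 mm of the pad's centre along the tray's x and y, underside less than 10 mm above the table, within 0.12 rad of upright (ring flat), released and at rest (x of large_sinker in the frame of blue_tray between -0.015 and 0.015 m and y of large_sinker in the frame of blue_tray between -0.015 and 0.015 m and z of each of large_sinker, orange_float, brass_ring in the frame of blue_tray below 0.01 m and angle between each of large_sinker, orange_float, brass_ring, small_sinker, white_float's own z axis and vertical below 0.12 rad and linear speed of each of large_sinker, orange_float, brass_ring, small_sinker, white_float below 0.02 m/s and angular speed of each of large_sinker, orange_float, brass_ring, small_sinker, white_float below 0.3 rad/s and x of orange_float in the frame of blue_tray between -0.015 and 0.015 m and y of orange_float in the frame of blue_tray between 0.069 and 0.099 m and x of brass_ring in the frame of blue_tray between -0.015 and 0.015 m and y of brass_ring in the frame of blue_tray between -0.099 and -0.069 m and x of small_sinker in the frame of green_tray between -0.015 and 0.015 m and y of small_sinker in the frame of green_tray between 0.027 and 0.057 m and z of each of small_sinker, white_float in the frame of green_tray below 0.01 m and x of white_float in the frame of green_tray between -0.015 and 0.015 m and y of white_float in the frame of green_tray between -0.057 and -0.027 m); the robot touches nothing.
It fails at once if the mug is moved more than 25 mm (distance of mug from where it was at the start of the episode above 0.025 m).
It fails at once if the tongs are moved more than 25 mm (distance of tongs from where it was at the start of the episode above 0.025 m).
It also fails if it takes over 131 s, if anything falls off the work surface, if the arm or the gripper's body presses on something with over 40 N, if the wrist force passes 120 N, or if a joint passes its speed limit or range.

## Working session

There is one attempt and no reset: what is moved stays moved. The work goes in short steps, Python scripts to look and compute and a tool call to move; the robot and the scene stay as the last step left them, time stands still between calls to the robot, and variables do not carry over. Pictures are saved under pics/ and viewed, and the job is handed in when it is done.

Besides the shell and the picture viewer there is one more tool, called after ">>>" by a JSON object that holds its "fn" and its "kwargs". move_arm: Moves the arm, as the interface text tells. Its arguments: {"type":"object","properties":{"motion":{"type":"array","items":{"type":"object","properties":{"travel":{"type":"array","items":{"type":"number"}},"roll":{"type":"number"}}}},"claw":{"type":"number"}},"required":["motion"]}

```bash
mkdir -p pics
python3 - <<'E'
from rig import manip, imaging
import cv2
for n in("scene","top"):
    cv2.imwrite(f"pics/{n}0.png",imaging.capture(n)); print(n,imaging.get_calibration(n))
print(manip.state(), manip.pinch_z)
E
```

```text
scene {'fovy': 48.86239676546432, 'cx': 318.24836835931757, 'cy': 197.9173349766125, 'extrinsics': array([[ 6.11047742e-01,  7.91525464e-01,  1.03970180e-02,
        -2.85522099e+02],
       [-4.37186276e-01,  3.26494649e-01,  8.38015158e-01,
         1.83711857e+02],
       [ 6.59915765e-01, -5.16612703e-01,  5.45547888e-01,
        -1.45750719e+03],
       [ 0.00000000e+00,  0.00000000e+00,  0.00000000e+00,
         1.00000000e+00]])}
top {'fovy': 52.390314097103776, 'cx': 315.17697283320535, 'cy': 194.4861483622076, 'extrinsics': array([[ 1.88900626e-02, -9.99690877e-01,  1.61652551e-02,
        -9.66030738e+00],
       [ 9.85775366e-01,  2.13228613e-02,  1.66710120e-01,
        -4.99475594e+02],
       [-1.67003275e-01,  1.27861456e-02,  9.85873430e-01,
        -1.13683077e+03],
       [ 0.00000000e+00,  0.00000000e+00,  0.00000000e+00,
         1.00000000e+00]])}
{'time_s': 0.1, 'joint_positions': array([-1.24120005,  0.53709523, -0.00443244,  1.53873234,  0.00260344,
        1.06731401, -0.07118965]), 'qvel': array([ 0.00022742, -0.00107897,  0.00065072, -0.00333442, -0.00037468,
       -0.00106997, -0.00035374]), 'effort': array([ 3.82620390e-03, -5.84568357e+01,  1.05255123e+00, -2.59776700e+01,
        1.26981991e-02,  4.58165523e-03, -1.17497692e-05]), 'position': array([250.40656243, 599.23207168, 230.51400838]), 'eef_rot': array([ 1.96570478e-01,  9.80489394e-01, -7.66078726e-04, -9.22115690e-05]), 'wrist_force': array([-0.01775403,  0.3997334 , -0.6127878 ]), 'wrist_torque': array([-0.00408304,  0.00825337, -0.0247486 ]), 'finger_gap': 1.0001395492573841} 18.700000000000003
```

View pics/scene0.png

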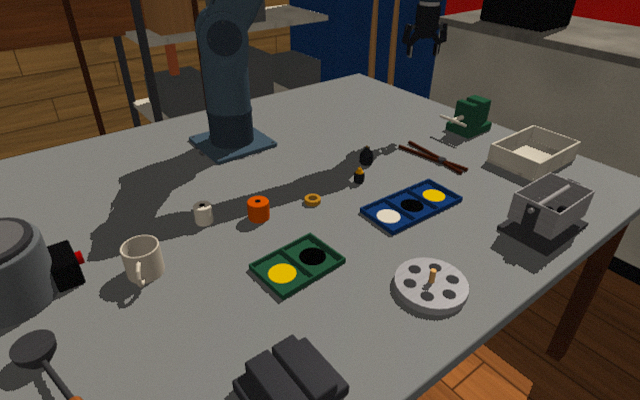

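View pics/top0.png

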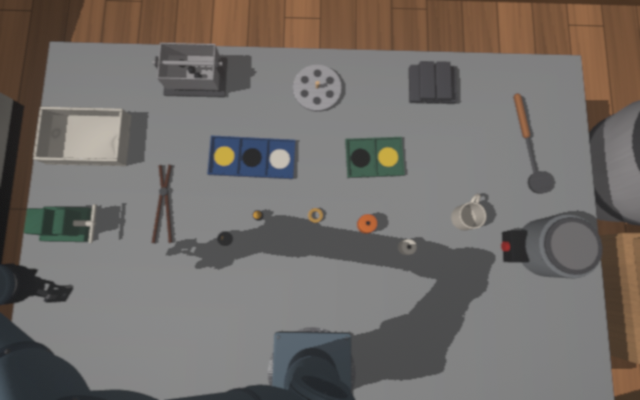

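```bash
cat > h.py <<'E'
import numpy as np, cv2
from rig import manip, imaging
def ray(n,uv,z,cal=None):
    c=cal or imaging.get_calibration(n); f=200/np.tan(np.radians(c["fovy"]/2))
    E=c["extrinsics"]; R,t=E[:3,:3],E[:3,3]
    d=R.T@np.array([(uv[0]-c["cx"])/f,-(uv[1]-c["cy"])/f,-1]); o=-R.T@t
    return o+d*(z-o[2])/d[2]
def proj(n,p):
    c=imaging.get_calibration(n); f=200/np.tan(np.radians(c["fovy"]/2))
    q=c["extrinsics"]@np.array([*p,1]); return np.array([c["cx"]+f*q[0]/-q[2], c["cy"]-f*q[1]/-q[2]])
E
python3 - <<'E'
from h import *
t=cv2.imread("pics/top0.png"); s=cv2.imread("pics/scene0.png")
cv2.imwrite("pics/tc.png",cv2.resize(t[120:270,190:430],None,fx=3.3,fy=3.3,interpolation=cv2.INTER_CUBIC))
cv2.imwrite("pics/sc.png",cv2.resize(s[130:310,180:480],None,fx=2.6,fy=2.6,interpolation=cv2.INTER_CUBIC))
def blobs(n,im,lo,hi,z,amin=15):
    h=cv2.cvtColor(im,cv2.COLOR_BGR2HSV); m=cv2.inRange(h,lo,hi)
    k,l,st,ce=cv2.connectedComponentsWithStats(m)
    for i in range(1,k):
        if st[i,4]>=amin: print("  ",n,st[i],ce[i].round(1),ray(n,ce[i],z).round(1))
for n,im in(("top",t),("scene",s)):
    print("yellow");blobs(n,im,(22,150,90),(35,255,255),4)
    print("blue");blobs(n,im,(105,120,30),(125,255,255),9,300)
    print("green");blobs(n,im,(50,80,20),(85,255,255),9,300)
    print("orange");blobs(n,im,(3,180,100),(14,255,255),50)
    print("brass");blobs(n,im,(14,120,60),(24,255,255),14,8)
    print("white");blobs(n,im,(0,0,130),(40,70,255),4)
st=manip.state(); print(proj("top",st["position"]),proj("scene",st["position"]),proj("top",(0,0,0)),proj("scene",(0,0,0)))
E
```

```text
yellow
   top [215 148  18  17 239] [223.7 155.8] [619.  279.5   4. ]
   top [379 148  18  18 260] [387.6 156.6] [ 628.  -218.8    4. ]
blue
   top [213 138  26  36 412] [227.1 155.4] [619.  268.3   9. ]
   top [240 139  27  37 529] [254.6 157.2] [615.4 185.1   9. ]
   top [267 141  27  36 411] [281.5 158.8] [612.2 104.    9. ]
green
   top [ 41 208  42  32 399] [ 58.9 228.3] [389.1 744.    9. ]
   top [ 25 210  19  24 370] [ 34.2 221.1] [408.7 818.    9. ]
orange
brass
   top [215 147  19  18 278] [223.8 155.6] [616.9 277.   14. ]
   top [379 148  18  18 262] [387.6 156.6] [ 625.3 -216.8   14. ]
   top [309 209  13  13  72] [315.2 215.3] [442.2  -1.1  14. ]
   top [253 211   8   8  43] [256.7 214.7] [440.5 170.8  14. ]
white
   top [285  48  34   4  50] [303.   48.6] [976.7  47.7   4. ]
   top [186  56  20   9  86] [196.7  60.3] [927.4 382.1   4. ]
   top [206  57   8   8  34] [209.8  60. ] [929.4 340.7   4. ]
   top [253  56  77  43 769] [282.5  74.6] [886.5 110.1   4. ]
   top [169  61  17   3  28] [176.4  62.2] [919.1 445.    4. ]
   top [340  62  67  40 933] [372.3  80.4] [ 874.
[... 6238 characters left out ...]
54 132  16   7  27] [561.4 134.9] [629.6 938.7   4. ]
   scene [538 184  32  22 111] [553.3 194.5] [812.2 542.8   4. ]
   scene [559 200  21  15  34] [568.9 207.3] [869.1 515.7   4. ]
   scene [196 205  16   6  52] [203.9 208. ] [ 304.3 -244.5    4. ]
   scene [377 209  24  14 259] [388.2 215.7] [612.6 110.1   4. ]
   scene [136 261   9  24  93] [139.1 271.6] [ 441.5 -457.2    4. ]
   scene [125 298   5   6  16] [126.9 300.4] [ 508.8 -504.     4. ]
   scene [ 42 372  24  28 207] [ 52.4 387.4] [ 626.8 -658.5    4. ]
   scene [  0 382  41  18 393] [ 21.2 393.5] [ 608.9 -699.4    4. ]
[ 56.60074786 281.25593022] [420.9086332   59.80375297] [311.72236427 373.10289373] [232.00247579 142.4246317 ]
```

View pics/tc.png

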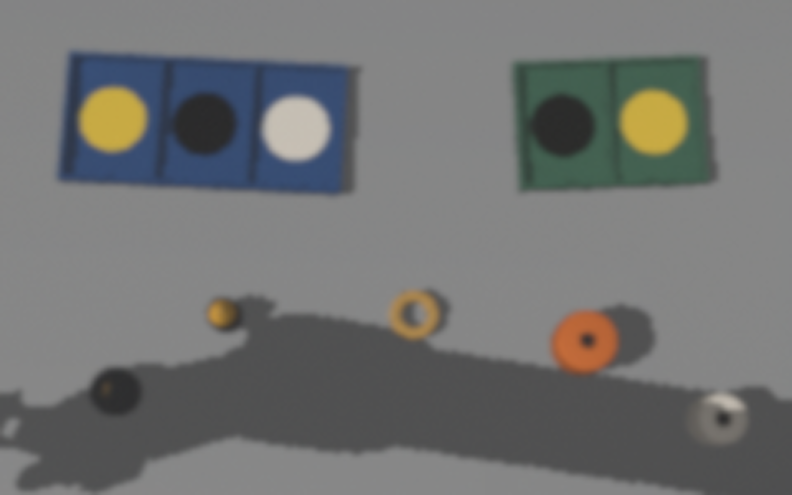

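View pics/sc.png

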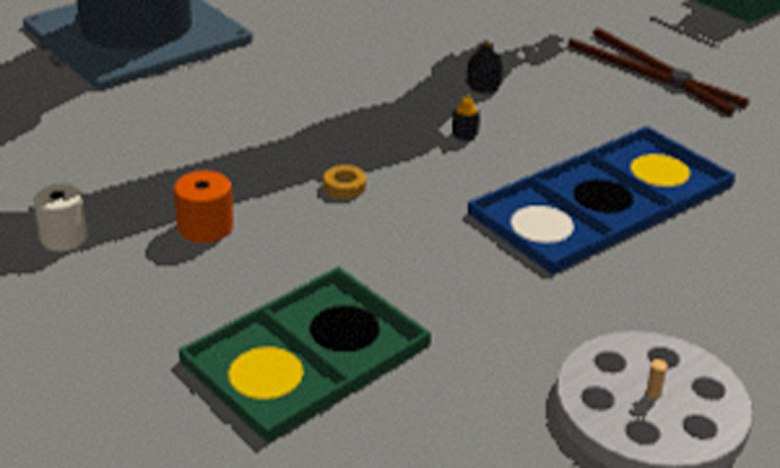

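Run:
```python
from h import *
def tri(a,b):
    A=[];B=[]
    for n,uv in(("top",a),("scene",b)):
        p0=ray(n,uv,0);p1=ray(n,uv,100);d=(p1-p0)/np.linalg.norm(p1-p0)
        M=np.eye(3)-np.outer(d,d);A.append(M);B.append(M@p0)
    return np.linalg.lstsq(np.vstack(A),np.hstack(B),rcond=None)[0]
c=lambda u,v:(u/3.3+190-.35,v/3.3+120-.35); s=lambda u,v:(u/2.6+180-.3,v/2.6+130-.3)
for nm,a,b,z in(("orange hole",c(588,340),s(202,184),50),("white hole",c(723,418),s(57,194),50),("lg eye",c(107,387),s(487,45),58),("sm eye",c(218,312),s(467,99),48),
  ("ring",c(414.5,314.5),s(344.5,176),14),("blk blue",c(204.5,124.5),s(603,196.5),4),("blk green",c(563,125),s(344.5,328),4),("yel green",c(653.5,122.5),s(265.5,372.5),4)):
    print(nm,tri(a,b).round(1),ray("top",a,z).round(1),ray("scene",b,z).round(1))
print("lg silhouette top",ray("top",c(116,391.5),20)); print("sm sil",ray("top",c(224,314),18))
t=cv2.imread("pics/top0.png");g=t.max(2)
for nm,(x0,y0,x1,y1),th in(("lg",(212,225,240,252),38),("bb",(243,146,262,169),50),("bg",(351,149,372,168),50)):
    m=(g[y0:y1,x0:x1]<th);v,u=np.nonzero(m);print(nm,m.sum(),u.mean()+x0,v.mean()+y0,u.min()+x0,u.max()+x0,v.min()+y0,v.max()+y0,ray("top",(u.mean()+x0,v.mean()+y0),20 if nm=="lg" else 4))
```

```text
orange hole [ 419.7 -151.2   51.2] [ 419.9 -151.2   50. ] [ 417.9 -150.6   50. ]
white hole [ 354.9 -267.1   51.6] [ 355.2 -267.    50. ] [ 352.2 -266.6   50. ]
lg eye [370.5 259.1  54.9] [370.7 259.   58. ] [374.6 254.   58. ]
sm eye [437.6 168.8  44.1] [437.8 169.2  48. ] [442.3 162.9  48. ]
ring [443.1  -1.4  14.2] [443.2  -1.3  14. ] [442.8  -1.4  14. ]
blk blue [615.6 194.4   3.4] [616.  194.9   4. ] [615.9 193.    4. ]
blk green [ 622.3 -135.7    5.4] [ 623.2 -135.2    4. ] [ 620.6 -135.3    4. ]
yel green [ 626.9 -219.5    4.6] [ 627.5 -219.     4. ] [ 626.  -219.7    4. ]
lg silhouette top [369.22716185 259.02773394  20.        ]
sm sil [439.66712584 167.78392375  18.        ]<stdin>:15: RuntimeWarning: Mean of empty slice.
  ret = ret.dtype.type(ret / rcount)
Traceback (most recent call last):
ValueError: zero-size array to reduction operation minimum which has no identity
```

>>> {"fn": "move_arm", "kwargs": {"motion": [{"travel": [0,0,1],"roll": 8.4},{"travel": [0,0,1],"roll": 8.4},{"travel": [0,0,1],"roll": 8.4},{"travel": [0,0,1],"roll": 8.4},{"travel": [0,0,1],"roll": 8.4},{"travel": [0,0,1],"roll": 8.4},{"travel": [0,0,1],"roll": 8.4},{"travel": [0,0,1],"roll": 8.4},{"travel": [0,0,0],"roll": 0}], "claw": 0}}

```text
time_s: 1.0
position: [249.0, 596.2, 143.7]
eef_rot: [0.717, 0.697, -0.004, 0.002]
wrist_force: [-0.2, -0.3, -0.2]
finger_gap: 1.002
```

>>> {"fn": "move_arm", "kwargs": {"motion": [{"travel": [-3.3,1.3,0]},{"travel": [-3.3,1.3,0]},{"travel": [-3.3,1.3,0]},{"travel": [-3.3,1.3,0]},{"travel": [-3.3,1.3,0]},{"travel": [-3.3,1.3,0]},{"travel": [-3.3,1.3,0]},{"travel": [-3.3,1.3,0]},{"travel": [-3.3,1.3,0]},{"travel": [-3.3,1.3,0]},{"travel": [0,0,0]}]}}

```text
schema error: expected keys travel, roll
```

>>> {"fn": "move_arm", "kwargs": {"motion": [{"travel": [-3.3,1.3,0],"roll": 0},{"travel": [-3.3,1.3,0],"roll": 0},{"travel": [-3.3,1.3,0],"roll": 0},{"travel": [-3.3,1.3,0],"roll": 0},{"travel": [-3.3,1.3,0],"roll": 0},{"travel": [-3.3,1.3,0],"roll": 0},{"travel": [-3.3,1.3,0],"roll": 0},{"travel": [-3.3,1.3,0],"roll": 0},{"travel": [-3.3,1.3,0],"roll": 0},{"travel": [-3.3,1.3,0],"roll": 0},{"travel": [0,0,0],"roll": 0}]}}

```text
time_s: 2.1
position: [381.3, 255.9, 148.7]
eef_rot: [0.698, 0.716, -0.001, 0.001]
wrist_force: [0.1, 0.3, 1.3]
finger_gap: 0.999
```

```bash
cat > go.py <<'E'
import sys
from h import *
from scipy.spatial.transform import Rotation as Ro
x,y,z=map(float,sys.argv[1:4]); yaw=float(sys.argv[4]) if len(sys.argv)>4 else 0 # desired dir of tool y in deg
s=manip.state(); R=Ro.from_quat(s["eef_rot"]).as_matrix()
d=R.T@(np.array([x,y,z])-s["position"]); a=np.degrees(np.arctan2(R[1,1],R[0,1]))
print("t",round(s["time_s"],2),"pos",s["position"].round(1),"travel cm",(d/10).round(2),"yaw_y",a.round(2),"roll",round(a-yaw,2),"zaxis",R[:,2].round(3),"gap",round(s["finger_gap"],3),"F",s["wrist_force"].round(1))
E
python3 go.py 370 259 60 0
```

```text
t 2.1 pos [381.3 255.9 148.7] travel cm [ 0.37 -1.13  8.87] yaw_y 1.48 roll 1.48 zaxis [ 0.    -0.003 -1.   ] gap 0.999 F [0.1 0.3 1.3]
```

>>> {"fn": "move_arm", "kwargs": {"motion": [{"travel": [0.2,-0.6,1.5],"roll": 1.4},{"travel": [0.2,-0.5,1.5],"roll": 0},{"travel": [0,0,1.5],"roll": 0},{"travel": [0,0,1.5],"roll": 0},{"travel": [0,0,1.5],"roll": 0},{"travel": [0,0,0],"roll": 0}]}}

```text
time_s: 2.7
position: [371.7, 264.0, 74.3]
eef_rot: [0.699, 0.715, 0.003, 0.0]
wrist_force: [-0.6, -0.5, -0.2]
finger_gap: 0.997
```

```bash
python3 go.py 370 259 -1 0
python3 - <<'E'
from h import *
cv2.imwrite("pics/a1.png",cv2.resize(imaging.capture("scene")[60:260,240:540],None,fx=2.6,fy=2.6,interpolation=cv2.INTER_CUBIC))
E
```

```text
t 2.7 pos [371.7 264.   74.3] travel cm [-0.53 -0.22  7.53] yaw_y 1.28 roll 1.28 zaxis [ 0.004  0.004 -1.   ] gap 0.997 F [-0.6 -0.5 -0.2]
```

View pics/a1.png

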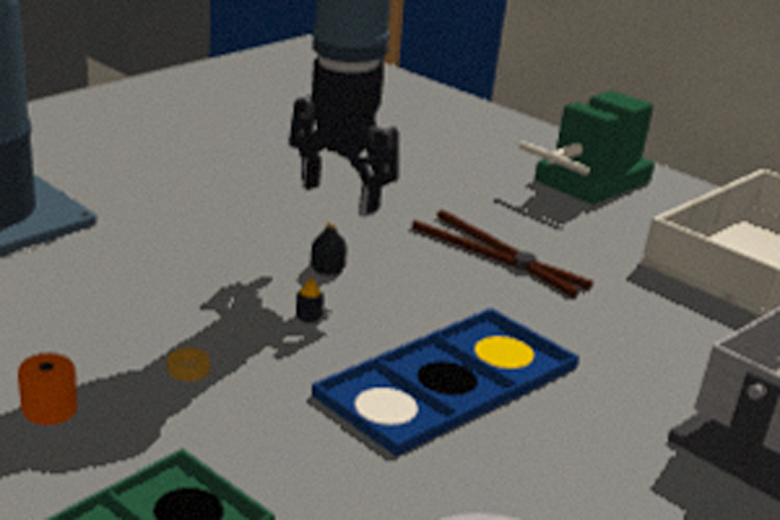

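>>> {"fn": "move_arm", "kwargs": {"motion": [{"travel": [-0.5,-0.2,0.8],"roll": 1.2},{"travel": [0,0,0.8],"roll": 0},{"travel": [0,0,0.8],"roll": 0},{"travel": [0,0,0],"roll": 0},{"travel": [0,0,0],"roll": 0}]}}

```text
time_s: 3.25
position: [371.5, 260.7, 51.2]
eef_rot: [0.706, 0.708, 0.005, 0.0]
wrist_force: [0.5, 0.4, 0.0]
finger_gap: 0.999
```

```bash
python3 go.py 370 259 -1 0
```

```text
t 3.25 pos [371.5 260.7  51.2] travel cm [-0.21 -0.19  5.21] yaw_y 0.16 roll 0.16 zaxis [ 0.008  0.007 -1.   ] gap 0.999 F [0.5 0.4 0. ]
```

>>> {"fn": "move_arm", "kwargs": {"motion": [{"travel": [-0.2,-0.2,0.8],"roll": 0},{"travel": [0,0,0.8],"roll": 0},{"travel": [0,0,0.8],"roll": 0},{"travel": [0,0,0.8],"roll": 0},{"travel": [0,0,0.8],"roll": 0},{"travel": [0,0,0.7],"roll": 0},{"travel": [0,0,0],"roll": 0}]}}

```text
time_s: 3.95
position: [369.8, 259.1, -0.2]
eef_rot: [0.706, 0.708, 0.005, 0.0]
wrist_force: [-0.4, 0.3, 0.0]
finger_gap: 0.997
```

```bash
python3 go.py 370 259 -1 0
```

```text
t 3.95 pos [ 3.698e+02  2.591e+02 -2.000e-01] travel cm [-0.01  0.02  0.08] yaw_y 0.18 roll 0.18 zaxis [ 0.008  0.008 -1.   ] gap 0.997 F [-0.4  0.3  0. ]
```

>>> {"fn": "move_arm", "kwargs": {"motion": [{"travel": [0,0,0],"roll": 0},{"travel": [0,0,0],"roll": 0},{"travel": [0,0,0],"roll": 0},{"travel": [0,0,0],"roll": 0},{"travel": [0,0,0],"roll": 0},{"travel": [0,0,0],"roll": 0},{"travel": [0,0,0],"roll": 0},{"travel": [0,0,0],"roll": 0}], "claw": 1}}

```text
time_s: 4.75
position: [369.2, 258.9, 0.2]
eef_rot: [0.706, 0.708, 0.005, -0.0]
wrist_force: [0.6, 0.1, -2.3]
finger_gap: 0.472
```

```bash
python3 go.py 616 194.5 70 0
```

```text
t 4.75 pos [3.692e+02 2.589e+02 2.000e-01] travel cm [-6.47 24.7  -6.86] yaw_y 0.19 roll 0.19 zaxis [ 0.007  0.007 -1.   ] gap 0.472 F [ 0.6  0.1 -2.3]
```

>>> {"fn": "move_arm", "kwargs": {"motion": [{"travel": [0,0,-1],"roll": 0},{"travel": [0,0,-1.5],"roll": 0},{"travel": [0,0,-1.5],"roll": 0},{"travel": [0,0,-1.5],"roll": 0},{"travel": [0,0,-1],"roll": 0},{"travel": [0,0,0],"roll": 0}]}}

```text
time_s: 5.35
position: [367.5, 257.3, 68.9]
eef_rot: [0.706, 0.708, 0.004, -0.0]
wrist_force: [0.4, -0.5, -5.1]
finger_gap: 0.472
```

```bash
python3 go.py 616 194.5 70 0;python3 - <<'E'
from h import *
cv2.imwrite("pics/a2.png",cv2.resize(imaging.capture("scene")[60:260,240:540],None,fx=2.6,fy=2.6,interpolation=cv2.INTER_CUBIC))
E
```

```text
t 5.35 pos [367.5 257.3  68.9] travel cm [-6.35 24.83 -0.03] yaw_y 0.17 roll 0.17 zaxis [ 0.005  0.006 -1.   ] gap 0.472 F [ 0.4 -0.5 -5.1]
```

View pics/a2.png

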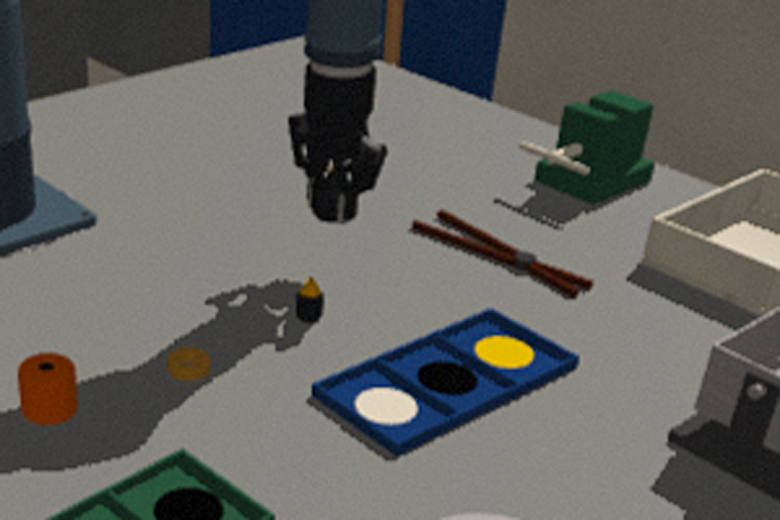

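The large sinker is held in the fingers, at about (335,205) in the crop, and the wrist reads 5 N, which matches its weight. Next I carry it over.

>>> {"fn": "move_arm", "kwargs": {"motion": [{"travel": [-0.4,1.4,0],"roll": 0},{"travel": [-0.6,2.4,0],"roll": 0},{"travel": [-0.6,2.4,0],"roll": 0},{"travel": [-0.6,2.4,0],"roll": 0},{"travel": [-0.6,2.4,0],"roll": 0},{"travel": [-0.6,2.4,0],"roll": 0},{"travel": [-0.6,2.4,0],"roll": 0},{"travel": [-0.6,2.4,0],"roll": 0},{"travel": [-0.6,2.4,0],"roll": 0},{"travel": [-0.6,2.4,0],"roll": 0},{"travel": [-0.3,1.4,0],"roll": 0},{"travel": [0,0,0],"roll": 0}]}}

```text
time_s: 6.6
position: [624.0, 182.4, 55.5]
eef_rot: [0.707, 0.708, -0.005, -0.001]
wrist_force: [-0.1, -0.2, -5.2]
finger_gap: 0.47
```

```bash
python3 go.py 616 194.5 5 -1.5
```

```text
t 6.6 pos [624.  182.4  55.5] travel cm [ 1.24 -0.76  5.05] yaw_y 0.07 roll 1.57 zaxis [-0.007 -0.006 -1.   ] gap 0.47 F [-0.1 -0.2 -5.2]
```

>>> {"fn": "move_arm", "kwargs": {"motion": [{"travel": [0.6,-0.4,0.6],"roll": 1.5},{"travel": [0.6,-0.3,0.6],"roll": 0},{"travel": [0,0,0.6],"roll": 0},{"travel": [0,0,0],"roll": 0},{"travel": [0,0,0],"roll": 0}]}}

```text
time_s: 7.1
position: [611.7, 195.7, 32.3]
eef_rot: [0.716, 0.698, -0.008, -0.003]
wrist_force: [-0.1, 0.2, -4.8]
finger_gap: 0.469
```

```bash
python3 go.py 616 194.5 5 -1.5
```

```text
t 7.1 pos [611.7 195.7  32.3] travel cm [-0.09  0.48  2.72] yaw_y -1.46 roll 0.04 zaxis [-0.015 -0.007 -1.   ] gap 0.469 F [-0.1  0.2 -4.8]
```

>>> {"fn": "move_arm", "kwargs": {"motion": [{"travel": [-0.1,0.4,0.5],"roll": 0},{"travel": [0,0,0.6],"roll": 0},{"travel": [0,0,0.6],"roll": 0},{"travel": [0,0,0.4],"roll": 0},{"travel": [0,0,0],"roll": 0},{"travel": [0,0,0],"roll": 0}]}}

```text
time_s: 7.7
position: [615.9, 194.1, 9.7]
eef_rot: [0.716, 0.698, -0.008, -0.003]
wrist_force: [0.7, -0.6, -4.7]
finger_gap: 0.473
```

```bash
python3 go.py 616 194.5 5 -1.5
```

```text
t 7.7 pos [615.9 194.1   9.7] travel cm [0.04 0.01 0.47] yaw_y -1.46 roll 0.04 zaxis [-0.015 -0.007 -1.   ] gap 0.473 F [ 0.7 -0.6 -4.7]
```

>>> {"fn": "move_arm", "kwargs": {"motion": [{"travel": [0,0,0.3],"roll": 0},{"travel": [0,0,0.2],"roll": 0},{"travel": [0,0,0],"roll": 0}]}}

```text
time_s: 8.0
position: [616.2, 194.2, 4.7]
eef_rot: [0.716, 0.698, -0.007, -0.002]
wrist_force: [0.0, -0.2, -3.4]
finger_gap: 0.472
```

```bash
python3 go.py 616 194.5 5 -1.5
```

```text
t 8.0 pos [616.2 194.2   4.7] travel cm [ 0.03 -0.02 -0.03] yaw_y -1.46 roll 0.04 zaxis [-0.014 -0.007 -1.   ] gap 0.472 F [ 0.  -0.2 -3.4]
```

>>> {"fn": "move_arm", "kwargs": {"motion": [{"travel": [0,0,0],"roll": 0},{"travel": [0,0,0],"roll": 0},{"travel": [0,0,0],"roll": 0},{"travel": [0,0,0],"roll": 0},{"travel": [0,0,-1],"roll": 0},{"travel": [0,0,-2],"roll": 0},{"travel": [0,0,-2],"roll": 0},{"travel": [0,0,-2],"roll": 0},{"travel": [0,0,-2],"roll": 0},{"travel": [0,0,0],"roll": 0}], "claw": 0.3}}

```text
time_s: 9.0
position: [620.9, 195.5, 104.7]
eef_rot: [0.716, 0.698, -0.004, -0.001]
wrist_force: [0.3, -0.1, 0.3]
finger_gap: 0.702
```

```bash
python3 go.py 438.5 168.5 80 0
python3 - <<'E'
from h import *
cv2.imwrite("pics/a3.png",cv2.resize(imaging.capture("scene")[60:260,240:540],None,fx=2.6,fy=2.6,interpolation=cv2.INTER_CUBIC))
E
```

```text
t 9.0 pos [620.9 195.5 104.7] travel cm [ -3.16 -18.15   2.59] yaw_y -1.49 roll -1.49 zaxis [-0.006 -0.004 -1.   ] gap 0.702 F [ 0.3 -0.1  0.3]
```

View pics/a3.png

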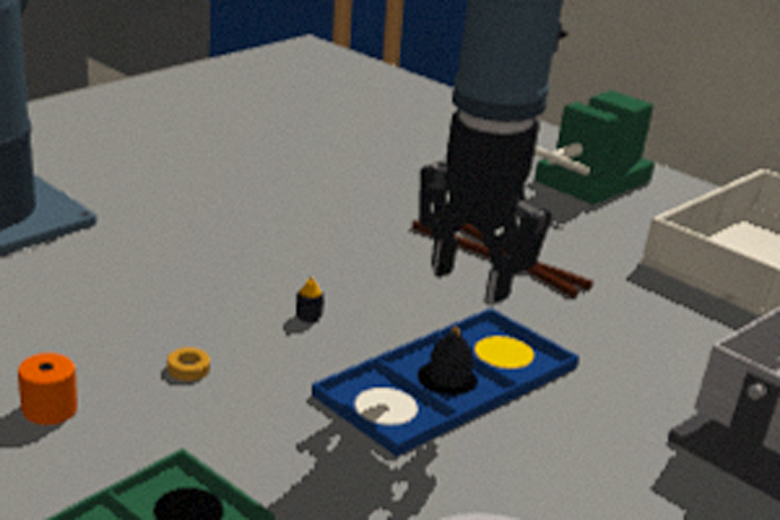

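The large sinker stands on the black pad at about (448,360) in the crop. Next is the small sinker.

>>> {"fn": "move_arm", "kwargs": {"motion": [{"travel": [-0.3,-1.8,0],"roll": -1.4},{"travel": [-0.3,-1.8,0],"roll": 0},{"travel": [-0.3,-1.8,0],"roll": 0},{"travel": [-0.3,-1.8,0],"roll": 0},{"travel": [-0.3,-1.8,0],"roll": 0},{"travel": [-0.3,-1.8,0],"roll": 0},{"travel": [-0.3,-1.8,0],"roll": 0},{"travel": [-0.3,-1.8,0],"roll": 0},{"travel": [-0.3,-1.8,0.5],"roll": 0},{"travel": [-0.1,-1.6,0.5],"roll": 0},{"travel": [0,0,0],"roll": 0}], "claw": 0.1}}

```text
time_s: 10.15
position: [428.4, 163.9, 87.8]
eef_rot: [0.707, 0.707, -0.011, -0.003]
wrist_force: [0.1, -0.1, 0.0]
finger_gap: 0.902
```

```bash
python3 go.py 438.5 168.5 50 0
```

```text
t 10.15 pos [428.4 163.9  87.8] travel cm [0.5  1.08 3.76] yaw_y 0.0 roll 0.0 zaxis [-0.019 -0.01  -1.   ] gap 0.902 F [ 0.1 -0.1  0. ]
```

>>> {"fn": "move_arm", "kwargs": {"motion": [{"travel": [0.3,0.6,0.8],"roll": 0},{"travel": [0.2,0.4,0.8],"roll": 0},{"travel": [0,0,0.8],"roll": 0},{"travel": [0,0,0.8],"roll": 0},{"travel": [0,0,0],"roll": 0},{"travel": [0,0,0],"roll": 0}]}}

```text
time_s: 10.75
position: [442.1, 169.3, 51.7]
eef_rot: [0.707, 0.707, -0.01, -0.002]
wrist_force: [-0.2, 0.1, -0.3]
finger_gap: 0.9
```

```bash
python3 go.py 438.5 168.5 -1 0
```

```text
t 10.75 pos [442.1 169.3  51.7] travel cm [-0.02 -0.26  5.28] yaw_y -0.04 roll -0.04 zaxis [-0.018 -0.011 -1.   ] gap 0.9 F [-0.2  0.1 -0.3]
```

>>> {"fn": "move_arm", "kwargs": {"motion": [{"travel": [0,-0.2,0.8],"roll": 0},{"travel": [0,0,0.8],"roll": 0},{"travel": [0,0,0.8],"roll": 0},{"travel": [0,0,0.8],"roll": 0},{"travel": [0,0,0.8],"roll": 0},{"travel": [0,0,0.8],"roll": 0},{"travel": [0,0,0],"roll": 0}]}}

```text
time_s: 11.45
position: [438.9, 168.7, -0.4]
eef_rot: [0.707, 0.707, -0.01, -0.002]
wrist_force: [-0.1, -0.6, 0.0]
finger_gap: 0.903
```

```bash
python3 go.py 438.5 168.5 -1 0
```

```text
t 11.45 pos [ 4.389e+02  1.687e+02 -4.000e-01] travel cm [-0.02 -0.04  0.06] yaw_y -0.04 roll -0.04 zaxis [-0.018 -0.011 -1.   ] gap 0.903 F [-0.1 -0.6  0. ]
```

>>> {"fn": "move_arm", "kwargs": {"motion": [{"travel": [0,0,0],"roll": 0},{"travel": [0,0,0],"roll": 0},{"travel": [0,0,0],"roll": 0},{"travel": [0,0,0],"roll": 0},{"travel": [0,0,0],"roll": 0},{"travel": [0,0,0],"roll": 0},{"travel": [0,0,0],"roll": 0},{"travel": [0,0,0],"roll": 0},{"travel": [0,0,0],"roll": 0}], "claw": 1}}

```text
time_s: 12.35
position: [439.3, 168.8, 0.2]
eef_rot: [0.707, 0.707, -0.009, -0.002]
wrist_force: [0.1, -0.6, -0.3]
finger_gap: 0.333
```

>>> {"fn": "move_arm", "kwargs": {"motion": [{"travel": [0,0,-1],"roll": 0},{"travel": [0,0,-1.5],"roll": 0},{"travel": [0,0,-1.5],"roll": 0},{"travel": [0,0,-1.5],"roll": 0},{"travel": [0,0,-1.5],"roll": 0},{"travel": [0,0,-1.5],"roll": 0},{"travel": [0,0,0],"roll": 0}]}}

```text
time_s: 13.05
position: [439.6, 169.2, 91.0]
eef_rot: [0.708, 0.707, -0.01, -0.003]
wrist_force: [-0.4, 0.7, -3.0]
finger_gap: 0.33
```

```bash
python3 go.py 622.5 -135.4 80 3
```

```text
t 13.05 pos [439.6 169.2  91. ] travel cm [-30.42  18.35   1.08] yaw_y -0.08 roll -3.08 zaxis [-0.019 -0.01  -1.   ] gap 0.33 F [-0.4  0.7 -3. ]
```

>>> {"fn": "move_arm", "kwargs": {"motion": [{"travel": [-1.5,0.9,0],"roll": 0},{"travel": [-2.7,1.6,0],"roll": 0},{"travel": [-2.7,1.6,0],"roll": 0},{"travel": [-2.7,1.6,0],"roll": 0},{"travel": [-2.7,1.6,0],"roll": 0},{"travel": [-2.7,1.6,0],"roll": 0},{"travel": [-2.7,1.6,0],"roll": 0},{"travel": [-2.7,1.6,0],"roll": 0},{"travel": [-2.7,1.6,0],"roll": 0},{"travel": [-2.7,1.6,0],"roll": 0},{"travel": [-2.5,1.5,0],"roll": 0},{"travel": [-1.2,0.7,0],"roll": 0}]}}

```text
time_s: 14.25
position: [614.4, -132.5, 83.0]
eef_rot: [0.704, 0.71, -0.013, -0.008]
wrist_force: [0.4, -0.9, -3.2]
finger_gap: 0.331
```

>>> {"fn": "move_arm", "kwargs": {"motion": [{"travel": [0,0,0],"roll": 0}]}}

```text
time_s: 14.35
position: [614.3, -134.5, 82.4]
eef_rot: [0.705, 0.709, -0.014, -0.008]
wrist_force: [-0.1, 1.1, -2.5]
finger_gap: 0.331
```

```bash
python3 go.py 622.5 -135.4 40 3
```

```text
t 14.35 pos [ 614.3 -134.5   82.4] travel cm [-0.06  0.95  4.21] yaw_y 0.29 roll -2.71 zaxis [-0.031 -0.009 -0.999] gap 0.331 F [-0.1  1.1 -2.5]
```

>>> {"fn": "move_arm", "kwargs": {"motion": [{"travel": [0,0.5,1],"roll": -2.7},{"travel": [0,0.4,1.5],"roll": 0},{"travel": [0,0,1.5],"roll": 0},{"travel": [0,0,0.8],"roll": 0},{"travel": [0,0,0],"roll": 0},{"travel": [0,0,0],"roll": 0}]}}

```text
time_s: 14.95
position: [617.7, -126.7, 28.3]
eef_rot: [0.687, 0.726, -0.014, -0.013]
wrist_force: [0.7, -0.2, -3.0]
finger_gap: 0.33
```

```bash
python3 go.py 622.5 -135.4 5 3
```

```text
t 14.95 pos [ 617.7 -126.7   28.3] travel cm [-0.89  0.52  2.32] yaw_y 3.2 roll 0.2 zaxis [-0.038 -0.003 -0.999] gap 0.33 F [ 0.7 -0.2 -3. ]
```

>>> {"fn": "move_arm", "kwargs": {"motion": [{"travel": [-0.5,0.3,0.3],"roll": 0},{"travel": [-0.4,0.2,0.5],"roll": 0},{"travel": [0,0,0.5],"roll": 0},{"travel": [0,0,0.3],"roll": 0},{"travel": [0,0,0],"roll": 0},{"travel": [0,0,0],"roll": 0}]}}

```text
time_s: 15.55
position: [624.0, -137.0, 12.2]
eef_rot: [0.687, 0.726, -0.014, -0.012]
wrist_force: [0.3, 0.6, -2.3]
finger_gap: 0.332
```

```bash
python3 go.py 622.5 -135.4 5 3
```

```text
t 15.55 pos [ 624.  -137.    12.2] travel cm [ 0.17 -0.12  0.73] yaw_y 3.14 roll 0.14 zaxis [-0.036 -0.004 -0.999] gap 0.332 F [ 0.3  0.6 -2.3]
```

>>> {"fn": "move_arm", "kwargs": {"motion": [{"travel": [0.1,-0.1,0.3],"roll": 0},{"travel": [0,0,0.3],"roll": 0},{"travel": [0,0,0.2],"roll": 0},{"travel": [0,0,0],"roll": 0}]}}

```text
time_s: 15.95
position: [623.0, -135.9, 4.6]
eef_rot: [0.687, 0.726, -0.013, -0.011]
wrist_force: [-1.2, -0.0, 0.4]
finger_gap: 0.328
```

```bash
python3 go.py 622.5 -135.4 5 3
```

```text
t 15.95 pos [ 623.  -135.9    4.6] travel cm [ 0.05 -0.05 -0.04] yaw_y 3.16 roll 0.16 zaxis [-0.035 -0.004 -0.999] gap 0.328 F [-1.2 -0.   0.4]
```

Contact is made, so I release and lift.

>>> {"fn": "move_arm", "kwargs": {"motion": [{"travel": [0,0,0],"roll": 0},{"travel": [0,0,0],"roll": 0},{"travel": [0,0,0],"roll": 0},{"travel": [0,0,0],"roll": 0},{"travel": [0,0,0],"roll": 0},{"travel": [0,0,-1],"roll": 0},{"travel": [0,0,-2],"roll": 0},{"travel": [0,0,-2],"roll": 0},{"travel": [0,0,-2],"roll": 0},{"travel": [0,0,-2],"roll": 0},{"travel": [0,0,0],"roll": 0}], "claw": 0.4}}

```text
time_s: 17.05
position: [627.8, -136.0, 101.7]
eef_rot: [0.687, 0.726, -0.012, -0.01]
wrist_force: [0.5, -0.6, 0.5]
finger_gap: 0.599
```

```bash
python3 go.py 443 -1.3 70 0
python3 - <<'E'
from h import *
cv2.imwrite("pics/a4.png",cv2.resize(imaging.capture("scene")[110:310,180:480],None,fx=2.6,fy=2.6,interpolation=cv2.INTER_CUBIC))
E
```

```text
t 17.05 pos [ 627.8 -136.   101.7] travel cm [ 14.47 -17.61   3.68] yaw_y 3.14 roll 3.14 zaxis [-0.031 -0.005 -1.   ] gap 0.599 F [ 0.5 -0.6  0.5]
```

View pics/a4.png

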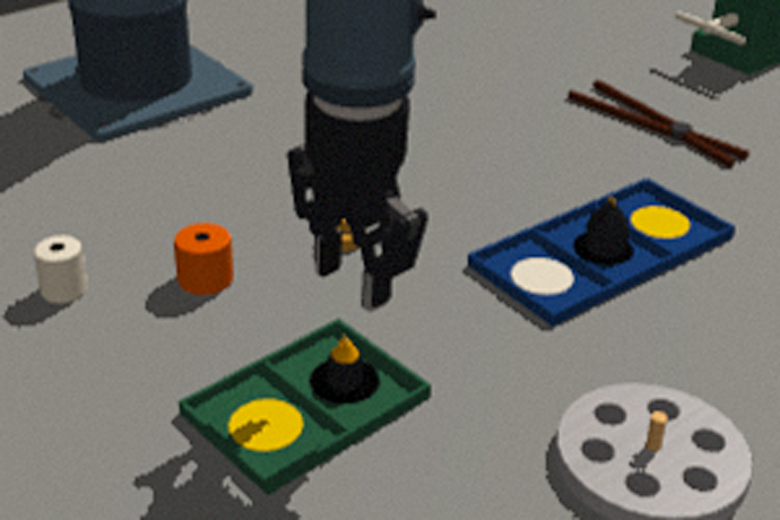

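The small sinker stands on the green tray's black pad at about (344,370) in the crop. Next is the ring.

>>> {"fn": "move_arm", "kwargs": {"motion": [{"travel": [1.4,-1.7,0],"roll": 3.1},{"travel": [1.4,-1.8,0],"roll": 0},{"travel": [1.4,-1.8,0],"roll": 0},{"travel": [1.4,-1.8,0],"roll": 0},{"travel": [1.4,-1.8,0],"roll": 0},{"travel": [1.4,-1.8,0],"roll": 0},{"travel": [1.4,-1.8,0],"roll": 0},{"travel": [1.4,-1.8,0],"roll": 0},{"travel": [1.4,-1.7,0],"roll": 0},{"travel": [0.7,-0.8,0],"roll": 0},{"travel": [0,0,0],"roll": 0}], "claw": 0.15}}

```text
time_s: 18.2
position: [444.8, 0.8, 98.4]
eef_rot: [0.708, 0.706, -0.018, -0.014]
wrist_force: [1.5, -0.1, -0.4]
finger_gap: 0.847
```

```bash
python3 go.py 443 -1.3 40 0
```

```text
t 18.2 pos [444.8   0.8  98.4] travel cm [-0.17  0.09  5.85] yaw_y -0.11 roll -0.11 zaxis [-0.046 -0.006 -0.999] gap 0.847 F [ 1.5 -0.1 -0.4]
```

>>> {"fn": "move_arm", "kwargs": {"motion": [{"travel": [0,0,-3],"roll": 0},{"travel": [0,0,-3],"roll": 0},{"travel": [0,0,-3],"roll": 0},{"travel": [0,0,0],"roll": 0}]}}

```text
time_s: 18.6
position: [451.3, -1.4, 190.5]
eef_rot: [0.708, 0.705, -0.02, -0.013]
wrist_force: [0.2, -0.1, -0.2]
finger_gap: 0.847
```

```bash
python3 go.py 443 -1.3 40 0
```

```text
t 18.6 pos [451.3  -1.4 190.5] travel cm [ 0.13 -0.13 15.08] yaw_y -0.24 roll -0.24 zaxis [-0.047 -0.008 -0.999] gap 0.847 F [ 0.2 -0.1 -0.2]
```

>>> {"fn": "move_arm", "kwargs": {"motion": [{"travel": [0,0,1],"roll": 0},{"travel": [0,0,1],"roll": 0},{"travel": [0,0,1],"roll": 0},{"travel": [0,0,1],"roll": 0},{"travel": [0,0,1],"roll": 0},{"travel": [0,0,1],"roll": 0},{"travel": [0,0,1],"roll": 0},{"travel": [0,0,1],"roll": 0},{"travel": [0,0,1],"roll": 0},{"travel": [0,0,0],"roll": 0}]}}

```text
time_s: 19.6
position: [444.3, -4.3, 88.2]
eef_rot: [0.709, 0.705, -0.023, -0.015]
wrist_force: [0.3, 0.5, -0.7]
finger_gap: 0.853
```

```bash
python3 go.py 443 -1.3 40 0
```

```text
t 19.6 pos [444.3  -4.3  88.2] travel cm [0.35 0.13 4.81] yaw_y -0.36 roll -0.36 zaxis [-0.054 -0.011 -0.998] gap 0.853 F [ 0.3  0.5 -0.7]
```

>>> {"fn": "move_arm", "kwargs": {"motion": [{"travel": [0,0,-1],"roll": 0},{"travel": [0,0,-1],"roll": 0},{"travel": [0,0,-1],"roll": 0},{"travel": [0,0,-1],"roll": 0},{"travel": [0,0,-1],"roll": 0},{"travel": [0,0,-1],"roll": 0},{"travel": [0,0,-1],"roll": 0},{"travel": [0,0,-1],"roll": 0},{"travel": [0,0,-1],"roll": 0},{"travel": [0,0,0],"roll": 0}]}}

```text
time_s: 20.6
position: [451.7, -3.1, 189.2]
eef_rot: [0.709, 0.705, -0.02, -0.013]
wrist_force: [-0.5, -0.5, 0.8]
finger_gap: 0.849
```

```bash
python3 go.py 443 -1.3 40 0
```

```text
t 20.6 pos [451.7  -3.1 189.2] travel cm [ 0.32 -0.16 14.94] yaw_y -0.38 roll -0.38 zaxis [-0.047 -0.009 -0.999] gap 0.849 F [-0.5 -0.5  0.8]
```

>>> {"fn": "move_arm", "kwargs": {"motion": [{"travel": [0,0,4.5],"roll": 0},{"travel": [0,0,4.5],"roll": 0},{"travel": [0,0,0],"roll": 0}]}}

```text
time_s: 20.9
position: [449.8, -3.2, 98.5]
eef_rot: [0.709, 0.705, -0.018, -0.012]
wrist_force: [-0.8, 0.3, 0.0]
finger_gap: 0.848
```

```bash
python3 go.py 443 -1.3 40 0
```

```text
t 20.9 pos [449.8  -3.2  98.5] travel cm [ 0.24 -0.44  5.88] yaw_y -0.31 roll -0.31 zaxis [-0.042 -0.008 -0.999] gap 0.848 F [-0.8  0.3  0. ]
```

>>> {"fn": "move_arm", "kwargs": {"motion": [{"travel": [0,0,-1],"roll": 0},{"travel": [0,0,-1],"roll": 0},{"travel": [0,0,-1],"roll": 0},{"travel": [0,0,-1],"roll": 0},{"travel": [0,0,-1],"roll": 0},{"travel": [0,0,-1],"roll": 0},{"travel": [0,0,-1],"roll": 0},{"travel": [0,0,-1],"roll": 0},{"travel": [0,0,-1],"roll": 0},{"travel": [0,0,4.5],"roll": 0},{"travel": [0,0,4.5],"roll": 0},{"travel": [0,0,0],"roll": 0}]}}

```text
time_s: 22.1
position: [458.2, -2.2, 115.4]
eef_rot: [0.709, 0.705, -0.01, -0.007]
wrist_force: [-0.5, -0.1, -0.2]
finger_gap: 0.854
```

>>> {"fn": "move_arm", "kwargs": {"motion": [{"travel": [0,0,-1],"roll": 0},{"travel": [0,0,-1],"roll": 0},{"travel": [0,0,-1],"roll": 0},{"travel": [0,0,-1],"roll": 0},{"travel": [0,0,-1],"roll": 0},{"travel": [0,0,-1],"roll": 0},{"travel": [0,0,-1],"roll": 0},{"travel": [0,0,-1],"roll": 0},{"travel": [0,0,-1],"roll": 0},{"travel": [0,0,4.5],"roll": 0},{"travel": [0,0,4.5],"roll": 0},{"travel": [0,0,0],"roll": 0}]}}

```text
time_s: 23.3
position: [466.3, -1.3, 133.0]
eef_rot: [0.709, 0.705, -0.003, -0.002]
wrist_force: [-0.5, -0.4, 0.4]
finger_gap: 0.852
```

```bash
python3 go.py 443 -1.3 40 0
```

```text
t 23.3 pos [466.3  -1.3 133. ] travel cm [-0.   -2.26  9.32] yaw_y -0.33 roll -0.33 zaxis [-0.007 -0.001 -1.   ] gap 0.852 F [-0.5 -0.4  0.4]
```

Tilt drift is removed. Next, onto the ring.

>>> {"fn": "move_arm", "kwargs": {"motion": [{"travel": [0,-1.1,2.5],"roll": 0},{"travel": [0,-1.0,2.5],"roll": 0},{"travel": [0,0,2.5],"roll": 0},{"travel": [0,0,0],"roll": 0},{"travel": [0,0,0],"roll": 0}]}}

```text
time_s: 23.8
position: [449.4, -0.7, 63.6]
eef_rot: [0.709, 0.705, -0.0, -0.001]
wrist_force: [1.2, -0.5, -0.2]
finger_gap: 0.85
```

```bash
python3 go.py 443 -1.3 -2 0
```

```text
t 23.8 pos [449.4  -0.7  63.6] travel cm [-0.07 -0.63  6.56] yaw_y -0.35 roll -0.35 zaxis [-0.002  0.001 -1.   ] gap 0.85 F [ 1.2 -0.5 -0.2]
```

>>> {"fn": "move_arm", "kwargs": {"motion": [{"travel": [-0.1,-0.6,1.5],"roll": 0},{"travel": [0,0,1.5],"roll": 0},{"travel": [0,0,1.5],"roll": 0},{"travel": [0,0,1],"roll": 0},{"travel": [0,0,0],"roll": 0},{"travel": [0,0,0],"roll": 0}]}}

```text
time_s: 24.4
position: [453.5, -0.6, 17.4]
eef_rot: [0.709, 0.705, 0.007, 0.004]
wrist_force: [0.3, -0.3, 0.0]
finger_gap: 0.852
```

```bash
python3 go.py 443 -1.3 -2 0
```

```text
t 24.4 pos [453.5  -0.6  17.4] travel cm [-0.09 -1.07  1.93] yaw_y -0.34 roll -0.34 zaxis [ 0.015  0.004 -1.   ] gap 0.852 F [ 0.3 -0.3  0. ]
```

>>> {"fn": "move_arm", "kwargs": {"motion": [{"travel": [-0.1,-1,0],"roll": 0},{"travel": [0,0,0],"roll": 0},{"travel": [0,0,0],"roll": 0}]}}

```text
time_s: 24.7
position: [443.8, -1.5, 19.2]
eef_rot: [0.709, 0.705, 0.008, 0.005]
wrist_force: [-1.1, 0.1, -0.1]
finger_gap: 0.848
```

```bash
python3 go.py 443 -1.3 -2 0
```

```text
t 24.7 pos [443.8  -1.5  19.2] travel cm [ 0.01 -0.11  2.12] yaw_y -0.33 roll -0.33 zaxis [ 0.017  0.004 -1.   ] gap 0.848 F [-1.1  0.1 -0.1]
```

>>> {"fn": "move_arm", "kwargs": {"motion": [{"travel": [0,-0.1,0.7],"roll": 0},{"travel": [0,0,0.7],"roll": 0},{"travel": [0,0,0.6],"roll": 0},{"travel": [0,0,0],"roll": 0},{"travel": [0,0,0],"roll": 0}]}}

```text
time_s: 25.2
position: [443.0, -1.3, -2.8]
eef_rot: [0.709, 0.705, 0.008, 0.004]
wrist_force: [0.8, 0.5, -0.2]
finger_gap: 0.85
```

```bash
python3 go.py 443 -1.3 -2 0
```

```text
t 25.2 pos [443.   -1.3  -2.8] travel cm [ 0.01  0.01 -0.08] yaw_y -0.33 roll -0.33 zaxis [ 0.017  0.004 -1.   ] gap 0.85 F [ 0.8  0.5 -0.2]
```

>>> {"fn": "move_arm", "kwargs": {"motion": [{"travel": [0,0,0],"roll": 0},{"travel": [0,0,0],"roll": 0},{"travel": [0,0,0],"roll": 0},{"travel": [0,0,0],"roll": 0},{"travel": [0,0,0],"roll": 0},{"travel": [0,0,0],"roll": 0},{"travel": [0,0,0],"roll": 0},{"travel": [0,0,0],"roll": 0}], "claw": 1}}

```text
time_s: 26.0
position: [438.4, -1.4, -0.9]
eef_rot: [0.709, 0.705, 0.005, 0.001]
wrist_force: [0.5, 0.4, -0.5]
finger_gap: 0.49
```

```bash
python3 go.py 443 -1.3 60 0
```

```text
t 26.0 pos [438.4  -1.4  -0.9] travel cm [ 0.05  0.5  -6.09] yaw_y -0.36 roll -0.36 zaxis [ 0.008  0.006 -1.   ] gap 0.49 F [ 0.5  0.4 -0.5]
```

>>> {"fn": "move_arm", "kwargs": {"motion": [{"travel": [0,0,-1],"roll": 0},{"travel": [0,0,-1],"roll": 0},{"travel": [0,0,-1],"roll": 0},{"travel": [0,0,-1],"roll": 0},{"travel": [0,0,-1],"roll": 0},{"travel": [0,0,-1],"roll": 0},{"travel": [0,0,-1],"roll": 0},{"travel": [0,0,0],"roll": 0}]}}

```text
time_s: 26.8
position: [438.4, -1.7, 76.3]
eef_rot: [0.709, 0.705, 0.006, 0.001]
wrist_force: [-0.3, 0.3, -1.2]
finger_gap: 0.488
```

```bash
python3 go.py 613.6 110.6 70 -1.5
python3 - <<'E'
from h import *
cv2.imwrite("pics/a5.png",cv2.resize(imaging.capture("scene")[60:260,200:500],None,fx=2.6,fy=2.6,interpolation=cv2.INTER_CUBIC))
E
```

```text
t 26.8 pos [438.4  -1.7  76.3] travel cm [11.34 17.45  0.88] yaw_y -0.37 roll 1.13 zaxis [ 0.01   0.007 -1.   ] gap 0.488 F [-0.3  0.3 -1.2]
```

View pics/a5.png

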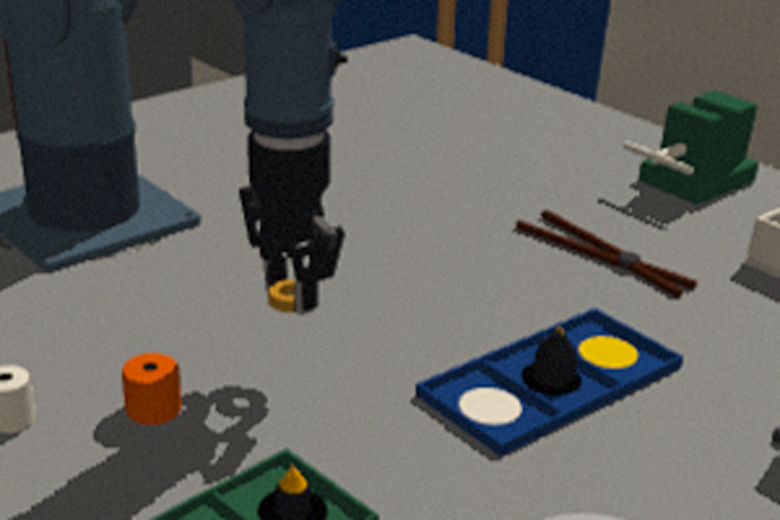

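The ring is gripped flat at about (288,295) in the crop. Next I carry it to the white pad.

>>> {"fn": "move_arm", "kwargs": {"motion": [{"travel": [0.6,1,0],"roll": 1.1},{"travel": [1.1,1.7,0],"roll": 0},{"travel": [1.1,1.7,0],"roll": 0},{"travel": [1.1,1.7,0],"roll": 0},{"travel": [1.1,1.7,0],"roll": 0},{"travel": [1.1,1.7,0],"roll": 0},{"travel": [1.1,1.7,0],"roll": 0},{"travel": [1.1,1.7,0],"roll": 0},{"travel": [1.1,1.7,0],"roll": 0},{"travel": [1.1,1.7,0],"roll": 0},{"travel": [0.6,0.8,0],"roll": 0},{"travel": [0,0,0],"roll": 0}]}}

```text
time_s: 28.05
position: [620.1, 115.5, 69.1]
eef_rot: [0.718, 0.696, 0.002, -0.003]
wrist_force: [-0.3, -0.4, -2.3]
finger_gap: 0.49
```

```bash
python3 go.py 613.6 110.6 25 -1.5
```

```text
t 28.05 pos [620.1 115.5  69.1] travel cm [-0.54 -0.63  4.4 ] yaw_y -1.86 roll -0.36 zaxis [-0.001  0.007 -1.   ] gap 0.49 F [-0.3 -0.4 -2.3]
```

>>> {"fn": "move_arm", "kwargs": {"motion": [{"travel": [-0.3,-0.3,1.3],"roll": 0},{"travel": [-0.2,-0.3,1.3],"roll": 0},{"travel": [0,0,1.3],"roll": 0},{"travel": [0,0,0],"roll": 0},{"travel": [0,0,0],"roll": 0}]}}

```text
time_s: 28.55
position: [608.9, 107.8, 24.3]
eef_rot: [0.72, 0.694, -0.001, -0.004]
wrist_force: [0.6, -0.6, -0.8]
finger_gap: 0.492
```

```bash
python3 go.py 613.6 110.6 3 -1.5
```

```text
t 28.55 pos [608.9 107.8  24.3] travel cm [0.29 0.48 2.13] yaw_y -2.03 roll -0.53 zaxis [-0.007  0.004 -1.   ] gap 0.492 F [ 0.6 -0.6 -0.8]
```

>>> {"fn": "move_arm", "kwargs": {"motion": [{"travel": [0.3,0.4,0.5],"roll": 0},{"travel": [0,0,0.6],"roll": 0},{"travel": [0,0,0.4],"roll": 0},{"travel": [0,0,0],"roll": 0},{"travel": [0,0,0],"roll": 0}]}}

```text
time_s: 29.05
position: [614.1, 111.0, 8.8]
eef_rot: [0.72, 0.694, -0.0, -0.004]
wrist_force: [0.5, -0.2, -0.6]
finger_gap: 0.487
```

```bash
python3 go.py 613.6 110.6 3 -1.5
```

```text
t 29.05 pos [614.1 111.    8.8] travel cm [-0.05 -0.04  0.58] yaw_y -2.05 roll -0.55 zaxis [-0.006  0.005 -1.   ] gap 0.487 F [ 0.5 -0.2 -0.6]
```

>>> {"fn": "move_arm", "kwargs": {"motion": [{"travel": [0,0,0.3],"roll": 0},{"travel": [0,0,0.3],"roll": 0},{"travel": [0,0,0],"roll": 0}]}}

```text
time_s: 29.35
position: [614.6, 111.2, 2.9]
eef_rot: [0.72, 0.694, 0.0, -0.003]
wrist_force: [0.0, 0.6, -0.4]
finger_gap: 0.485
```

```bash
python3 go.py 613.6 110.6 3 -1.5
```

```text
t 29.35 pos [614.6 111.2   2.9] travel cm [-0.06 -0.1  -0.01] yaw_y -2.04 roll -0.54 zaxis [-0.005  0.005 -1.   ] gap 0.485 F [ 0.   0.6 -0.4]
```

>>> {"fn": "move_arm", "kwargs": {"motion": [{"travel": [0,0,0],"roll": 0},{"travel": [0,0,0],"roll": 0},{"travel": [0,0,0],"roll": 0},{"travel": [0,0,0],"roll": 0},{"travel": [0,0,-1],"roll": 0},{"travel": [0,0,-1.5],"roll": 0},{"travel": [0,0,-1.5],"roll": 0},{"travel": [0,0,-1.5],"roll": 0},{"travel": [0,0,-1.5],"roll": 0},{"travel": [0,0,-1.5],"roll": 0},{"travel": [0,0,-1.5],"roll": 0},{"travel": [0,0,0],"roll": 0}], "claw": 0.3}}

```text
time_s: 30.55
position: [617.2, 110.7, 115.4]
eef_rot: [0.72, 0.694, 0.003, -0.002]
wrist_force: [0.1, -0.4, -0.5]
finger_gap: 0.698
```

```bash
python3 go.py 419.5 -151 110 0
python3 - <<'E'
from h import *
cv2.imwrite("pics/a6.png",cv2.resize(imaging.capture("scene")[110:310,200:500],None,fx=2.6,fy=2.6,interpolation=cv2.INTER_CUBIC))
E
```

```text
t 30.55 pos [617.2 110.7 115.4] travel cm [-26.87 -18.82   0.35] yaw_y -2.07 roll -2.07 zaxis [ 0.001  0.007 -1.   ] gap 0.698 F [ 0.1 -0.4 -0.5]
```

View pics/a6.png

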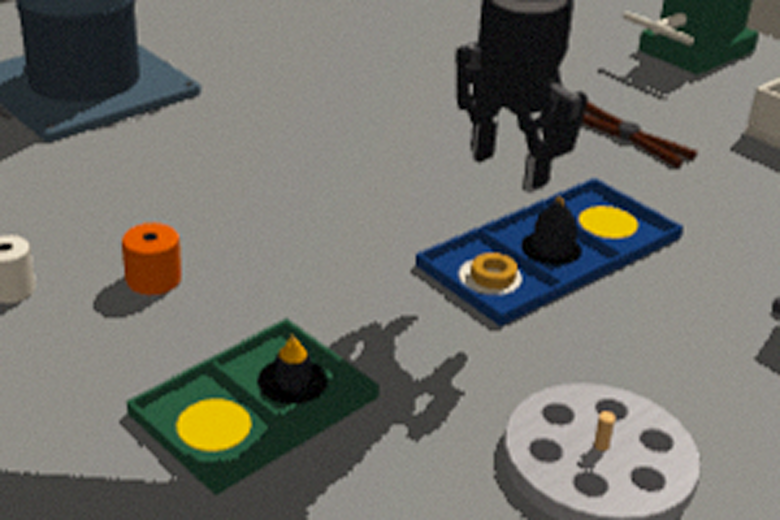

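The ring lies on the white pad at about (494,270) in the crop, and the pad looks evenly exposed around it. Next is the orange float.

>>> {"fn": "move_arm", "kwargs": {"motion": [{"travel": [-1.4,-1,0],"roll": -2},{"travel": [-2.5,-1.7,0],"roll": 0},{"travel": [-2.5,-1.8,0],"roll": 0},{"travel": [-2.5,-1.8,0],"roll": 0},{"travel": [-2.5,-1.8,0],"roll": 0},{"travel": [-2.5,-1.8,0],"roll": 0},{"travel": [-2.5,-1.8,0],"roll": 0},{"travel": [-2.5,-1.8,0],"roll": 0},{"travel": [-2.5,-1.8,0],"roll": 0},{"travel": [-2.5,-1.8,0],"roll": 0},{"travel": [-2.2,-1.4,0],"roll": 0},{"travel": [0,0,0],"roll": 0}], "claw": 0}}

```text
time_s: 31.8
position: [417.7, -156.9, 105.3]
eef_rot: [0.705, 0.709, -0.003, -0.008]
wrist_force: [0.2, 0.2, 0.2]
finger_gap: 1.0
```

```bash
python3 go.py 419.5 -151 65 0
```

```text
t 31.8 pos [ 417.7 -156.9  105.3] travel cm [0.56 0.24 4.04] yaw_y 0.27 roll 0.27 zaxis [-0.015  0.007 -1.   ] gap 1.0 F [0.2 0.2 0.2]
```

>>> {"fn": "move_arm", "kwargs": {"motion": [{"travel": [0.5,0.2,2],"roll": 0},{"travel": [0,0,2],"roll": 0},{"travel": [0,0,0],"roll": 0},{"travel": [0,0,0],"roll": 0}]}}

```text
time_s: 32.2
position: [418.9, -150.7, 63.5]
eef_rot: [0.706, 0.708, -0.003, -0.009]
wrist_force: [-0.1, 0.3, 0.6]
finger_gap: 1.0
```

```bash
python3 go.py 419.5 -151 10 0
```

```text
t 32.2 pos [ 418.9 -150.7   63.5] travel cm [-0.08  0.15  5.35] yaw_y 0.21 roll 0.21 zaxis [-0.016  0.009 -1.   ] gap 1.0 F [-0.1  0.3  0.6]
```

>>> {"fn": "move_arm", "kwargs": {"motion": [{"travel": [0,0.1,1.3],"roll": 0},{"travel": [0,0,1.3],"roll": 0},{"travel": [0,0,1.3],"roll": 0},{"travel": [0,0,1.3],"roll": 0},{"travel": [0,0,0],"roll": 0},{"travel": [0,0,0],"roll": 0}]}}

```text
time_s: 32.8
position: [421.0, -149.3, 8.4]
eef_rot: [0.705, 0.709, -0.002, -0.008]
wrist_force: [0.8, -0.3, 0.4]
finger_gap: 1.0
```

```bash
python3 go.py 419.5 -151 10 0
```

```text
t 32.8 pos [ 421.  -149.3    8.4] travel cm [-0.17 -0.15 -0.15] yaw_y 0.32 roll 0.32 zaxis [-0.014  0.008 -1.   ] gap 1.0 F [ 0.8 -0.3  0.4]
```

>>> {"fn": "move_arm", "kwargs": {"motion": [{"travel": [-0.2,-0.1,0],"roll": 0},{"travel": [0,0,0],"roll": 0}]}}

```text
time_s: 33.0
position: [420.3, -151.6, 8.9]
eef_rot: [0.705, 0.709, -0.002, -0.007]
wrist_force: [-0.2, -0.3, -0.5]
finger_gap: 1.0
```

>>> {"fn": "move_arm", "kwargs": {"motion": [{"travel": [0,0,0],"roll": 0},{"travel": [0,0,0],"roll": 0},{"travel": [0,0,0],"roll": 0},{"travel": [0,0,0],"roll": 0},{"travel": [0,0,0],"roll": 0},{"travel": [0,0,0],"roll": 0},{"travel": [0,0,0],"roll": 0}], "claw": 1}}

```text
time_s: 33.7
position: [421.3, -151.9, 10.5]
eef_rot: [0.705, 0.709, -0.001, -0.006]
wrist_force: [0.2, 0.2, -0.0]
finger_gap: 0.621
```

>>> {"fn": "move_arm", "kwargs": {"motion": [{"travel": [0,0,-1],"roll": 0},{"travel": [0,0,-1.5],"roll": 0},{"travel": [0,0,-1.5],"roll": 0},{"travel": [0,0,-1.5],"roll": 0},{"travel": [0,0,-1.5],"roll": 0},{"travel": [0,0,-1.5],"roll": 0},{"travel": [0,0,-1.5],"roll": 0},{"travel": [0,0,-1],"roll": 0},{"travel": [0,0,0],"roll": 0}]}}

```text
time_s: 34.6
position: [421.7, -152.7, 128.7]
eef_rot: [0.706, 0.709, -0.0, -0.007]
wrist_force: [-0.3, 0.3, -1.0]
finger_gap: 0.619
```

```bash
python3 go.py 618.5 279 120 -1.5;python3 - <<'E'
from h import *
cv2.imwrite("pics/a7.png",cv2.resize(imaging.capture("scene")[60:260,140:440],None,fx=2.6,fy=2.6,interpolation=cv2.INTER_CUBIC))
E
```

```text
t 34.6 pos [ 421.7 -152.7  128.7] travel cm [43.08 19.88  1.05] yaw_y 0.25 roll 1.75 zaxis [-0.01   0.009 -1.   ] gap 0.619 F [-0.3  0.3 -1. ]
```

View pics/a7.png

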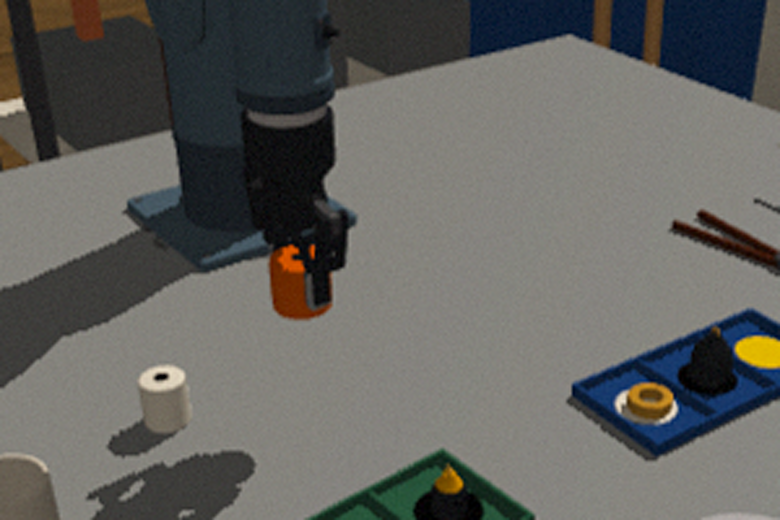

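The orange float is held upright at about (300,285) in the crop. Next I carry it across.

>>> {"fn": "move_arm", "kwargs": {"motion": [{"travel": [1.5,0.6,0],"roll": 1.7},{"travel": [2.8,1.3,0],"roll": 0},{"travel": [2.8,1.3,0],"roll": 0},{"travel": [2.8,1.3,0],"roll": 0},{"travel": [2.8,1.3,0],"roll": 0},{"travel": [2.8,1.3,0],"roll": 0},{"travel": [2.8,1.3,0],"roll": 0},{"travel": [2.8,1.3,0],"roll": 0},{"travel": [2.8,1.3,0],"roll": 0},{"travel": [2.8,1.3,0],"roll": 0}]}}

```text
time_s: 35.65
position: [549.1, 115.6, 120.1]
eef_rot: [0.72, 0.694, -0.007, -0.011]
wrist_force: [0.5, -0.1, 0.2]
finger_gap: 0.621
```

```bash
python3 go.py 618.5 279 100 -1.5
```

```text
t 35.65 pos [549.1 115.6 120.1] travel cm [16.57  6.38  1.93] yaw_y -2.11 roll -0.61 zaxis [-0.025  0.005 -1.   ] gap 0.621 F [ 0.5 -0.1  0.2]
```

>>> {"fn": "move_arm", "kwargs": {"motion": [{"travel": [2.7,1.1,0],"roll": 0},{"travel": [2.7,1.1,0],"roll": 0},{"travel": [2.7,1.1,0],"roll": 0},{"travel": [2.7,1.1,0],"roll": 0},{"travel": [2.7,1.1,0],"roll": 0},{"travel": [1.8,0.6,0],"roll": 0},{"travel": [0,0,0],"roll": 0},{"travel": [0,0,0],"roll": 0}]}}

```text
time_s: 36.45
position: [612.4, 276.5, 107.8]
eef_rot: [0.718, 0.696, -0.013, -0.014]
wrist_force: [0.4, -0.7, -0.5]
finger_gap: 0.623
```

```bash
python3 go.py 618.5 279 40 -1.5
```

```text
t 36.45 pos [612.4 276.5 107.8] travel cm [0.26 0.87 6.75] yaw_y -1.75 roll -0.25 zaxis [-0.039  0.002 -0.999] gap 0.623 F [ 0.4 -0.7 -0.5]
```

>>> {"fn": "move_arm", "kwargs": {"motion": [{"travel": [0.2,0.4,2.5],"roll": 0},{"travel": [0,0.4,2.5],"roll": 0},{"travel": [0,0,2],"roll": 0},{"travel": [0,0,0],"roll": 0},{"travel": [0,0,0],"roll": 0}]}}

```text
time_s: 36.95
position: [616.7, 270.4, 34.7]
eef_rot: [0.72, 0.694, -0.016, -0.014]
wrist_force: [0.4, -0.7, -0.0]
finger_gap: 0.618
```

```bash
python3 go.py 618.5 279 14 -1.5
```

```text
t 36.95 pos [616.7 270.4  34.7] travel cm [0.87 0.23 2.06] yaw_y -2.13 roll -0.63 zaxis [-0.042 -0.002 -0.999] gap 0.618 F [ 0.4 -0.7 -0. ]
```

>>> {"fn": "move_arm", "kwargs": {"motion": [{"travel": [0.8,0.2,0.3],"roll": 0},{"travel": [0,0,0.5],"roll": 0},{"travel": [0,0,0.4],"roll": 0},{"travel": [0,0,0],"roll": 0},{"travel": [0,0,0],"roll": 0}]}}

```text
time_s: 37.45
position: [620.6, 278.9, 25.2]
eef_rot: [0.72, 0.693, -0.014, -0.013]
wrist_force: [-0.0, -0.8, -0.5]
finger_gap: 0.618
```

```bash
python3 go.py 618.5 279 14 -1.5
```

```text
t 37.45 pos [620.6 278.9  25.2] travel cm [ 0.   -0.17  1.13] yaw_y -2.18 roll -0.68 zaxis [-0.037 -0.    -0.999] gap 0.618 F [-0.  -0.8 -0.5]
```

>>> {"fn": "move_arm", "kwargs": {"motion": [{"travel": [0,-0.2,0.3],"roll": 0},{"travel": [0,0,0.3],"roll": 0},{"travel": [0,0,0.3],"roll": 0},{"travel": [0,0,0.1],"roll": 0},{"travel": [0,0,0],"roll": 0}]}}

```text
time_s: 37.95
position: [618.2, 279.2, 15.0]
eef_rot: [0.72, 0.693, -0.013, -0.013]
wrist_force: [-0.2, 0.7, 1.1]
finger_gap: 0.62
```

```bash
python3 go.py 618.5 279 14 -1.5
```

```text
t 37.95 pos [618.2 279.2  15. ] travel cm [-0.02  0.03  0.1 ] yaw_y -2.17 roll -0.67 zaxis [-0.037  0.    -0.999] gap 0.62 F [-0.2  0.7  1.1]
```

Touching: about +1.1 N, against −0.4 N hanging. Release.

>>> {"fn": "move_arm", "kwargs": {"motion": [{"travel": [0,0,0],"roll": 0},{"travel": [0,0,0],"roll": 0},{"travel": [0,0,0],"roll": 0},{"travel": [0,0,0],"roll": 0},{"travel": [0,0,0],"roll": 0},{"travel": [0,0,-1],"roll": 0},{"travel": [0,0,-1],"roll": 0},{"travel": [0,0,-1.5],"roll": 0},{"travel": [0,0,-1.5],"roll": 0},{"travel": [0,0,-1.5],"roll": 0},{"travel": [0,0,-1.5],"roll": 0},{"travel": [0,0,-1.5],"roll": 0}], "claw": 0.1}}

```text
time_s: 39.15
position: [622.3, 279.0, 118.6]
eef_rot: [0.72, 0.693, -0.013, -0.013]
wrist_force: [0.7, 0.2, 0.7]
finger_gap: 0.901
```

```bash
python3 go.py 354.5 -267 120 0
python3 - <<'E'
from h import *
cv2.imwrite("pics/a8.png",cv2.resize(imaging.capture("scene")[60:260,240:540],None,fx=2.6,fy=2.6,interpolation=cv2.INTER_CUBIC))
E
```

```text
t 39.15 pos [622.3 279.  118.6] travel cm [-55.58 -24.66   0.81] yaw_y -2.19 roll -2.19 zaxis [-0.036  0.    -0.999] gap 0.901 F [0.7 0.2 0.7]
```

View pics/a8.png

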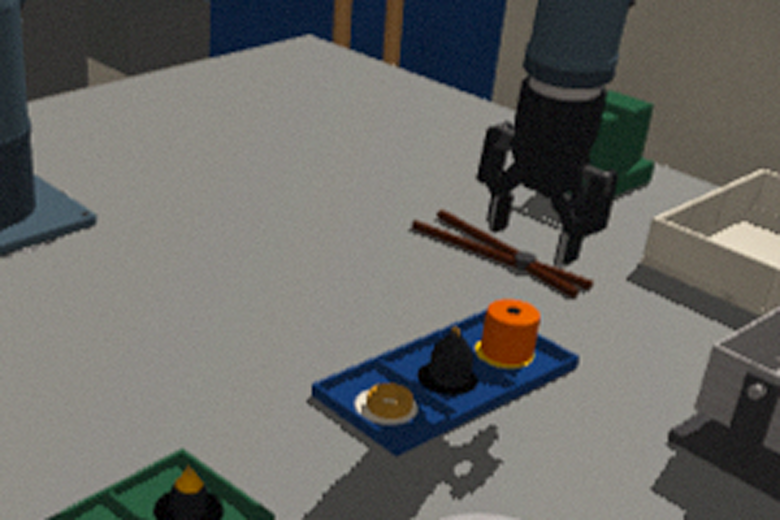

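The orange float stands on the yellow pad at about (510,340) in the crop. Next is the white float.

>>> {"fn": "move_arm", "kwargs": {"motion": [{"travel": [-1.4,-0.6,0],"roll": -2.1},{"travel": [-2.8,-1.2,0],"roll": 0},{"travel": [-2.8,-1.2,0],"roll": 0},{"travel": [-2.8,-1.2,0],"roll": 0},{"travel": [-2.8,-1.2,0],"roll": 0},{"travel": [-2.8,-1.2,0],"roll": 0},{"travel": [-2.8,-1.2,0],"roll": 0},{"travel": [-2.8,-1.2,0],"roll": 0},{"travel": [-2.8,-1.2,0],"roll": 0},{"travel": [-2.8,-1.2,0],"roll": 0},{"travel": [-2.8,-1.2,0],"roll": 0}]}}

```text
time_s: 40.3
position: [496.9, -18.4, 128.6]
eef_rot: [0.704, 0.71, -0.005, -0.011]
wrist_force: [1.5, -0.4, -0.6]
finger_gap: 0.901
```

```bash
python3 go.py 354.5 -267 120 0
```

```text
t 40.3 pos [496.9 -18.4 128.6] travel cm [-24.74 -14.44   0.98] yaw_y 0.52 roll 0.52 zaxis [-0.023  0.009 -1.   ] gap 0.901 F [ 1.5 -0.4 -0.6]
```

>>> {"fn": "move_arm", "kwargs": {"motion": [{"travel": [-2.4,-1.4,0],"roll": 0},{"travel": [-2.4,-1.4,0],"roll": 0},{"travel": [-2.4,-1.4,0],"roll": 0},{"travel": [-2.4,-1.4,0],"roll": 0},{"travel": [-2.4,-1.4,0],"roll": 0},{"travel": [-2.4,-1.4,0],"roll": 0},{"travel": [-2.4,-1.4,0],"roll": 0},{"travel": [-2.4,-1.4,0],"roll": 0},{"travel": [-2.4,-1.4,0],"roll": 0},{"travel": [-1.6,-0.9,0],"roll": 0},{"travel": [0,0,0],"roll": 0},{"travel": [0,0,0],"roll": 0}]}}

```text
time_s: 41.5
position: [357.4, -265.4, 134.1]
eef_rot: [0.707, 0.707, -0.003, -0.008]
wrist_force: [0.2, 0.6, 0.5]
finger_gap: 0.901
```

```bash
python3 go.py 354.5 -267 65 0
```

```text
t 41.5 pos [ 357.4 -265.4  134.1] travel cm [-0.2  -0.18  6.91] yaw_y 0.02 roll 0.02 zaxis [-0.016  0.007 -1.   ] gap 0.901 F [0.2 0.6 0.5]
```

>>> {"fn": "move_arm", "kwargs": {"motion": [{"travel": [-0.2,-0.2,2.3],"roll": 0},{"travel": [0,0,2.3],"roll": 0},{"travel": [0,0,2.3],"roll": 0},{"travel": [0,0,0],"roll": 0},{"travel": [0,0,0],"roll": 0}]}}

```text
time_s: 42.0
position: [359.5, -262.9, 64.6]
eef_rot: [0.704, 0.71, -0.001, -0.007]
wrist_force: [0.2, 0.5, 0.4]
finger_gap: 0.901
```

```bash
python3 go.py 354.5 -267 10 0
```

```text
t 42.0 pos [ 359.5 -262.9   64.6] travel cm [-0.44 -0.44  5.46] yaw_y 0.45 roll 0.45 zaxis [-0.011  0.007 -1.   ] gap 0.901 F [0.2 0.5 0.4]
```

>>> {"fn": "move_arm", "kwargs": {"motion": [{"travel": [-0.4,-0.4,1],"roll": 0},{"travel": [0,0,1.4],"roll": 0},{"travel": [0,0,1.4],"roll": 0},{"travel": [0,0,1.4],"roll": 0},{"travel": [0,0,0],"roll": 0},{"travel": [0,0,0],"roll": 0}]}}

```text
time_s: 42.6
position: [358.5, -268.6, 14.3]
eef_rot: [0.703, 0.711, -0.0, -0.002]
wrist_force: [0.2, 0.6, -0.5]
finger_gap: 0.9
```

```bash
python3 go.py 354.5 -267 10 0
```

```text
t 42.6 pos [ 358.5 -268.6   14.3] travel cm [ 0.16 -0.39  0.43] yaw_y 0.59 roll 0.59 zaxis [-0.004  0.003 -1.   ] gap 0.9 F [ 0.2  0.6 -0.5]
```

>>> {"fn": "move_arm", "kwargs": {"motion": [{"travel": [0.2,-0.4,0.4],"roll": 0},{"travel": [0,0,0],"roll": 0},{"travel": [0,0,0],"roll": 0}]}}

```text
time_s: 42.9
position: [354.9, -267.2, 11.7]
eef_rot: [0.703, 0.711, 0.0, -0.001]
wrist_force: [0.5, 0.7, -0.3]
finger_gap: 0.894
```

```bash
python3 go.py 354.5 -267 10 0
```

```text
t 42.9 pos [ 354.9 -267.2   11.7] travel cm [ 0.02 -0.04  0.17] yaw_y 0.58 roll 0.58 zaxis [-0.001  0.002 -1.   ] gap 0.894 F [ 0.5  0.7 -0.3]
```

>>> {"fn": "move_arm", "kwargs": {"motion": [{"travel": [0,0,0],"roll": 0},{"travel": [0,0,0],"roll": 0},{"travel": [0,0,0],"roll": 0},{"travel": [0,0,0],"roll": 0},{"travel": [0,0,0],"roll": 0},{"travel": [0,0,0],"roll": 0},{"travel": [0,0,0],"roll": 0},{"travel": [0,0,0],"roll": 0}], "claw": 1}}

```text
time_s: 43.7
position: [355.6, -267.5, 12.6]
eef_rot: [0.703, 0.711, 0.0, -0.0]
wrist_force: [-0.4, 0.3, -0.2]
finger_gap: 0.505
```

>>> {"fn": "move_arm", "kwargs": {"motion": [{"travel": [0,0,-1],"roll": 0},{"travel": [0,0,-1.5],"roll": 0},{"travel": [0,0,-1.5],"roll": 0},{"travel": [0,0,-1.5],"roll": 0},{"travel": [0,0,-1.5],"roll": 0},{"travel": [0,0,-1.5],"roll": 0},{"travel": [0,0,0],"roll": 0}]}}

```text
time_s: 44.4
position: [355.0, -267.4, 103.7]
eef_rot: [0.704, 0.71, 0.001, -0.001]
wrist_force: [0.2, 0.2, -0.4]
finger_gap: 0.501
```

```bash
python3 go.py 627 -219.4 100 3
python3 - <<'E'
from h import *
cv2.imwrite("pics/a9.png",cv2.resize(imaging.capture("scene")[60:260,100:400],None,fx=2.6,fy=2.6,interpolation=cv2.INTER_CUBIC))
E
```

```text
t 44.4 pos [ 355.  -267.4  103.7] travel cm [ 4.55 27.24  0.38] yaw_y 0.54 roll -2.46 zaxis [ 0.     0.002 -1.   ] gap 0.501 F [ 0.2  0.2 -0.4]
```

View pics/a9.png

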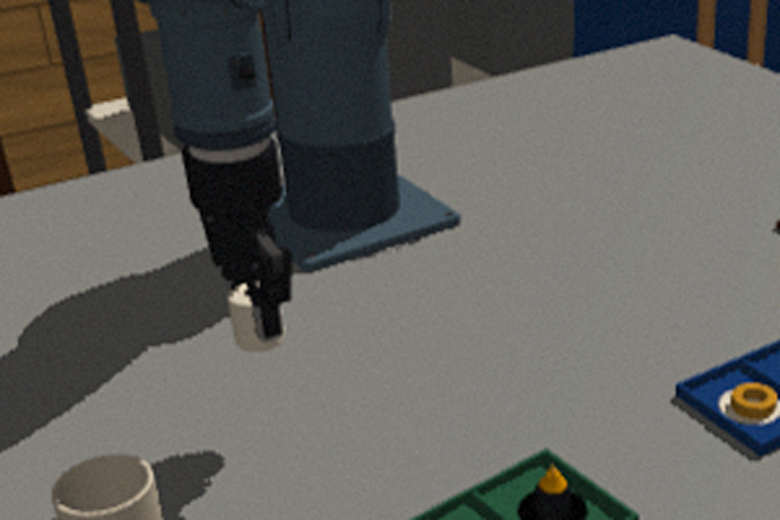

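The white float is held upright at about (257,320) in the crop. Next I carry it to the green tray.

>>> {"fn": "move_arm", "kwargs": {"motion": [{"travel": [0.2,1.5,0],"roll": -2.4},{"travel": [0.5,2.6,0],"roll": 0},{"travel": [0.5,2.6,0],"roll": 0},{"travel": [0.5,2.6,0],"roll": 0},{"travel": [0.5,2.6,0],"roll": 0},{"travel": [0.5,2.6,0],"roll": 0},{"travel": [0.5,2.6,0],"roll": 0},{"travel": [0.5,2.6,0],"roll": 0},{"travel": [0.5,2.6,0],"roll": 0},{"travel": [0.5,2.6,0],"roll": 0},{"travel": [0,1.5,0],"roll": 0},{"travel": [0,0,0],"roll": 0}]}}

```text
time_s: 45.65
position: [631.5, -190.5, 88.9]
eef_rot: [0.678, 0.735, 0.001, -0.008]
wrist_force: [-0.8, -0.7, 0.0]
finger_gap: 0.502
```

```bash
python3 go.py 627 -219.4 40 3
```

```text
t 45.65 pos [ 631.5 -190.5   88.9] travel cm [-2.9  -0.63  4.86] yaw_y 4.58 roll 1.58 zaxis [-0.011  0.012 -1.   ] gap 0.502 F [-0.8 -0.7  0. ]
```

>>> {"fn": "move_arm", "kwargs": {"motion": [{"travel": [-1,-0.2,0],"roll": 1.5},{"travel": [-1,-0.2,0.5],"roll": 0},{"travel": [-0.8,-0.2,2],"roll": 0},{"travel": [0,0,2],"roll": 0},{"travel": [0,0,0],"roll": 0},{"travel": [0,0,0],"roll": 0}]}}

```text
time_s: 46.25
position: [620.7, -225.3, 39.6]
eef_rot: [0.69, 0.724, -0.002, -0.01]
wrist_force: [-0.5, -0.6, 0.4]
finger_gap: 0.501
```

```bash
python3 go.py 627 -219.4 16 3
```

```text
t 46.25 pos [ 620.7 -225.3   39.6] travel cm [0.53 0.7  2.35] yaw_y 2.73 roll -0.27 zaxis [-0.017  0.011 -1.   ] gap 0.501 F [-0.5 -0.6  0.4]
```

>>> {"fn": "move_arm", "kwargs": {"motion": [{"travel": [0.5,0.6,0.3],"roll": 0},{"travel": [0,0,0.6],"roll": 0},{"travel": [0,0,0.5],"roll": 0},{"travel": [0,0,0],"roll": 0},{"travel": [0,0,0],"roll": 0}]}}

```text
time_s: 46.75
position: [627.8, -220.0, 26.9]
eef_rot: [0.69, 0.724, -0.001, -0.009]
wrist_force: [0.4, -0.1, -0.2]
finger_gap: 0.505
```

```bash
python3 go.py 627 -219.4 16 3
```

```text
t 46.75 pos [ 627.8 -220.    26.9] travel cm [ 0.06 -0.06  1.09] yaw_y 2.73 roll -0.27 zaxis [-0.014  0.01  -1.   ] gap 0.505 F [ 0.4 -0.1 -0.2]
```

>>> {"fn": "move_arm", "kwargs": {"motion": [{"travel": [0,-0.1,0.3],"roll": 0},{"travel": [0,0,0.3],"roll": 0},{"travel": [0,0,0.3],"roll": 0},{"travel": [0,0,0.1],"roll": 0},{"travel": [0,0,0],"roll": 0}]}}

```text
time_s: 47.25
position: [626.8, -220.0, 16.9]
eef_rot: [0.69, 0.724, -0.001, -0.008]
wrist_force: [-0.4, 0.7, 2.7]
finger_gap: 0.502
```

```bash
python3 go.py 627 -219.4 16 3
```

```text
t 47.25 pos [ 626.8 -220.    16.9] travel cm [0.06 0.02 0.09] yaw_y 2.74 roll -0.26 zaxis [-0.013  0.01  -1.   ] gap 0.502 F [-0.4  0.7  2.7]
```

Contact at 2.7 N. Release and back off.

>>> {"fn": "move_arm", "kwargs": {"motion": [{"travel": [0,0,0],"roll": 0},{"travel": [0,0,0],"roll": 0},{"travel": [0,0,0],"roll": 0},{"travel": [0,0,0],"roll": 0},{"travel": [0,0,0],"roll": 0},{"travel": [0,0,-1],"roll": 0},{"travel": [0,0,-1],"roll": 0},{"travel": [0,0,-1.5],"roll": 0},{"travel": [0,0,-1.5],"roll": 0},{"travel": [0,0,-1.5],"roll": 0},{"travel": [0,0,-1.5],"roll": 0},{"travel": [0,0,-1.5],"roll": 0}], "claw": 0.2}}

```text
time_s: 48.45
position: [628.2, -221.3, 120.1]
eef_rot: [0.69, 0.724, -0.001, -0.008]
wrist_force: [0.5, -0.2, 1.0]
finger_gap: 0.8
```

>>> {"fn": "move_arm", "kwargs": {"motion": [{"travel": [0,-2,-0.5],"roll": 0},{"travel": [0,-2.5,-0.5],"roll": 0},{"travel": [0,-2.5,-0.5],"roll": 0},{"travel": [0,-2.5,-0.5],"roll": 0},{"travel": [0,-2.5,0],"roll": 0},{"travel": [0,-2.5,0],"roll": 0},{"travel": [0,-2.5,0],"roll": 0},{"travel": [0,-1.5,0],"roll": 0},{"travel": [0,0,0],"roll": 0},{"travel": [0,0,0],"roll": 0}]}}

```text
time_s: 49.45
position: [441.7, -231.9, 154.1]
eef_rot: [0.69, 0.724, 0.004, -0.002]
wrist_force: [0.6, 0.0, -0.4]
finger_gap: 0.803
```

Run:
```python
from h import *
s=imaging.capture("scene");t=imaging.capture("top")
cv2.imwrite("pics/ft.png",t);cv2.imwrite("pics/fs.png",s)
cv2.imwrite("pics/ftc.png",cv2.resize(t[120:270,190:430],None,fx=3.3,fy=3.3,interpolation=cv2.INTER_CUBIC))
cv2.imwrite("pics/fsc.png",cv2.resize(s[130:310,180:480],None,fx=2.6,fy=2.6,interpolation=cv2.INTER_CUBIC))
```

```text
(no output)
```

View pics/ftc.png

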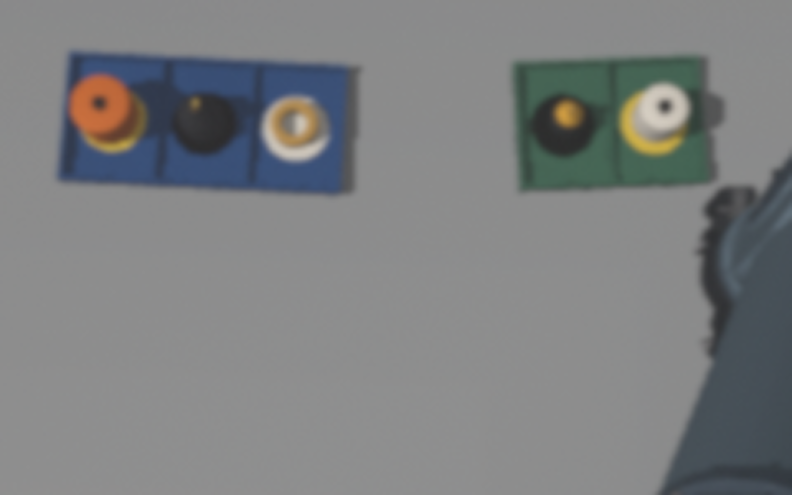

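View pics/fsc.png

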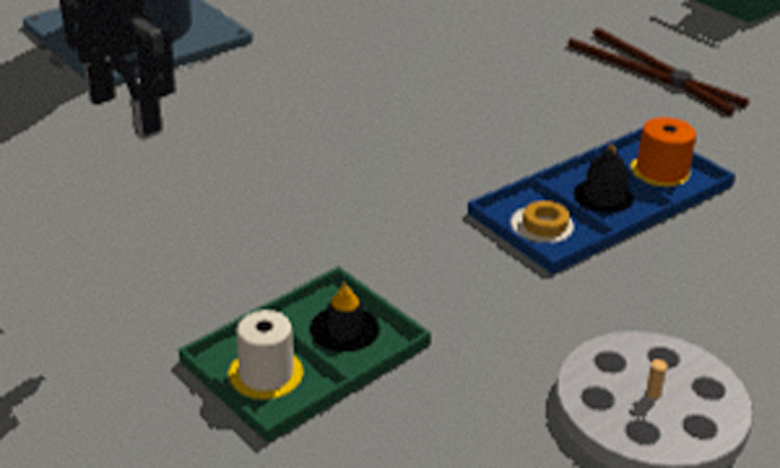

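View pics/ft.png

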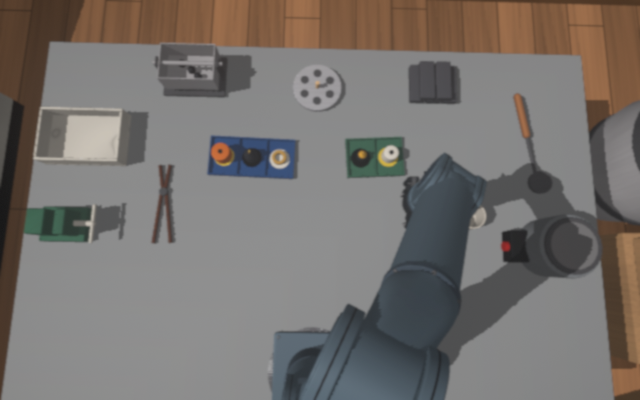

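Run:
```python
from h import *
c=lambda u,v:(u/3.3+190-.35,v/3.3+120-.35); s=lambda u,v:(u/2.6+180-.3,v/2.6+130-.3)
B=np.array([616,194.6]);G=np.array([624.8,-177.4])
by=np.array([4.9,168.4]);by/=np.linalg.norm(by);gy=np.array([-4.5,84]);gy/=np.linalg.norm(gy)
for nm,a,b,z,o,y in(("orange",c(99,102.5),s(670,128.5),54,B,by),("lg eye",c(195,103),s(612,149),61,B,by),("ring",c(296,123.5),s(547,214),18,B,by),("sm eye",c(569,112),s(345.5,286),50,G,gy),("white",c(665,106),s(264.5,326),54,G,gy)):
    for n,p in(("top",a),("scene",b)):
        d=ray(n,p,z)[:2]-o; print(nm,n,"tray x",(d@[y[1],-y[0]]).round(1),"y",(d@y).round(1))
a=cv2.imread("pics/scene0.png");f=cv2.imread("pics/fs.png")
for nm,r in(("mug",(slice(232,290),slice(118,168))),("tongs",(slice(135,175),slice(395,470)))):
    d=cv2.absdiff(a[r],f[r]).max(2); print(nm,"changed px",(d>60).sum(), d.mean())
print(manip.state()["finger_gap"])
```

```text
orange top tray x 2.2 y 86.7
orange scene tray x 0.7 y 85.5
lg eye top tray x 4.3 y 1.1
lg eye scene tray x 2.0 y -1.6
ring top tray x 1.7 y -84.7
ring scene tray x 3.7 y -84.4
sm eye top tray x 0.4 y 42.7
sm eye scene tray x -1.1 y 42.4
white top tray x 2.2 y -42.5
white scene tray x 0.3 y -42.1
mug changed px 678 25.27344827586207
tongs changed px 3 4.487333333333333
0.8006761508959201
```

Run:
```python
import cv2,numpy as np
a=cv2.imread("pics/scene0.png")[220:310,90:210];f=cv2.imread("pics/fs.png")[220:310,90:210]
cv2.imwrite("pics/mug.png",cv2.resize(np.hstack([a,f]),None,fx=3.2,fy=3.2))
```

```text
(no output)
```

View pics/mug.png

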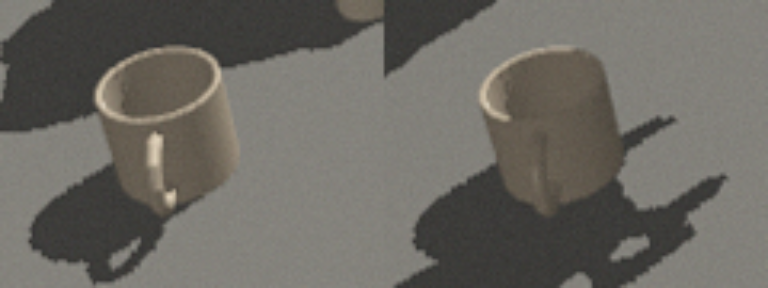

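The mug has not moved; only the arm's shadow now falls on it. I'm handing in.

Run:
```python
from rig import manip
print(manip.sign_off(), manip.state()["time_s"])
```

```text
the job is handed in; nothing more can be done
the job is handed in; nothing more can be done
```

I made up both kits and handed the job in at about 49.6 s of the 131 s allowed; the hand-in reports no verdict. The large sinker, orange float and brass ring are in the blue tray. The small sinker and white float are in the green tray.

- **Position:** after release I measured all five in both cameras. Each reads within about 4.5 mm of its pad's centre, against the 15 mm limit. The largest reading was the large sinker's eye, 4.3 mm off along the tray's x in the top view and 2.0 mm in the scene view. The two cameras disagree by up to about 3 mm.
- **Upright and flat:** the sinkers and floats look upright and the ring looks flat in the pictures. I did not measure their tilt as a number.
- **Mug and tongs:** neither appears to have moved. A pixel comparison flagged the mug's area, but looking at it showed only the arm's shadow falling across it.
- **Gripper:** it is open and was moved about 20 cm clear of the green tray before hand-in.
- **Tool tilt:** the tool slowly tilted as it moved, to about 0.055 rad at worst. I levelled it once before picking up the ring. It was at 0.037 rad or less at every release.

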